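Refit the hob knobs, then key the gas lock open and hold it

ROBOT

A 6-joint arm with a two-finger parallel gripper is mounted at the origin on the work surface. World frame = base frame: x ahead of the robot, y to its left, z up, the work surface at z = 0. Lengths are in m, angles in rad, forces in N, time in s.
With the tool pointing down it reaches from about 0.4 to 0.825 m from the base axis. Payload 7 kg.
Tool frame: the origin (TCP) lies on the centre line of the jaws, within the pads' length; the fingertips stand 14 mm ahead of it and the grasp point (between the pads) lies 5 mm behind it; z points along the fingers, y is the line along which they close (so a half turn about z gives the same grasp; the last joint's range is limited). The gripper opens to 88 mm and grips with 3 to 60 N. Pads are 19 mm wide; open, the fingers measure 130 mm over their backs; the gripper's body (78 mm by 193 mm) begins 47 mm behind the grasp point.
Start: joints at [-0.991, 0.359, 0.012, 0, -1.224, -0.288], TCP at [0.194, -0.646, 0.241] pointing down, gripper open.
Joint ranges: [-3.07, 3.07], [-1.43, 2.12], [-1.02, 1.25], [-3.03, 1.67], [-3.05, -0], [-3.03, 3.03]. Speed limits (rad/s): [2.39, 2.39, 3.01, 3.14, 3.14, 3.14].

INTERFACE

Orientations are given as [roll, pitch, yaw] about the fixed x, y, z axes, in that order (R = Rz(yaw) Ry(pitch) Rx(roll)).
In Python, from station import arm gives the robot as it stands.
- The arm moves only by the tool move_arm, never from a script. Its argument "rows" is a list of rows, each an object with "translation": the shift along the tool's x, y, z in cm, a list of three; "rot": the turn, a rotation vector about the tool's x, y, z in degrees, a list of three; "hand": the closure, from 0 (fully open) to 1 (shut). A call has 1 to 8 rows; each row is the pose to reach, as a shift and turn from the pose commanded when the call began, along the tool's axes at that moment; what a row does not reach only later rows make up. A row lasts 1/12 s, in which the tool goes at most 41.7 mm and 7.16 degrees, less where a joint would pass 70% of its speed; a pose out of reach is approached as far as the arm can. A call with a gripper value outside its range is refused whole. The fingers move at their own pace and stop on an object; "squeeze" is the grip in N (left out, the last holds). Time passes only in rows, so rows that repeat a pose let the fingers close. It gives the time, the measured TCP pose, the force, the opening and the grip force at its end, in the units of the state.
- arm.get_state(): the state, without advancing time (a new reading comes with each control period).
- arm.grab_frame(name): name is "scene" or "side" or "wrist"; returns (picture, depth): 420x560x3 uint8, red, green, blue; 420x560 float32, m along the optical axis (not along the pixel's ray), 0 where there is no reading.
- arm.camera_params(name): a dict with "vfov" (degrees; the focal length in pixels is half the picture's height over the tangent of half this angle, whatever the lens; pixels are square), "cx", "cy" (the principal point, pixels), "k1" (the pictures are not rectified: a ray, as slopes to the right and down, at radius r is drawn at 1 + k1 r^2 times it, then the intrinsics apply), "position" and "orientation" of the camera in the world; the wrist camera has in their place "tool_from_camera" (4x4, takes a point from camera to tool coordinates, whose origin is the TCP and whose axes are the flange's). Camera axes: x right, y down, z forward; pixel columns grow to the right and rows downward; lengths in m; the calibration is good to about 2 mm. A picture is of the moment at which its call begins: read the wrist's pose just before it. camera_params takes no time and is no camera call.
- arm.job_done(): hands the job in; it is judged then, once.
Trained networks look in the newest picture that a camera, given by its name, has taken for a name from the list of things; names that differ only in an ending like _2 or _b are one class to them, and where a whole thing is asked for, a point or a joint stands for the part that bears it (a point fixed in the world has none). Each returns a list of dicts, best first, with "p" (0 to 1); they miss things now and then, are a little off and sometimes report something else, mostly with a low value. They report only what shows in the picture. A call takes as long as a camera call. They do not tell look-alikes from the thing itself.
- arm.search_frame(label, camera): "point" ([x, y, z] in m, in the coordinates of the camera as it stood for that picture, good to about 4 mm: the middle of the surface that is visible of it).
- arm.pinpoint(label, camera): "point" ([x, y, z] in m, in the coordinates of the camera as it stood for that picture, good to about 4 mm: a listed point, or the origin of a listed thing).
The state is a dict: "t": time; "q": joint angles; "qd": joint speeds; "joint_efforts": joint torques, N m; "eef_pos": TCP position; "ee_rot": TCP orientation; "force": force on the tool from outside, world axes, zero at the start; "moment": the same for the moment, N m; "width": finger opening in m; "gripper_force": force on a finger pad.
Only numpy, scipy, OpenCV 4.12 (cv2) and the standard library are available. Lean on these libraries where they do the work, as an engineer would, in place of code of your own. Each camera call takes 0.05 s, during which the arm holds its last target. There are 200 camera calls.

TASK

Push the two spare knobs fully down onto the hob's two bare spindles, leaving the fitted knobs and the other things on the counter where they are. Then lift the key out of its stand, push it fully home into the gas lock at the left end of the control strip, seen from the robot (twist it a little to and fro where the sticky pins catch), and only then turn it a quarter clockwise to the stop. The lock springs back, so finish while still gripping the key and holding it turned.

Things in the scene. Friction and masses are not known exactly. Their poses are not given: they have to be found in the camera images.
- hob: Gas hob, fixed, 440 mm deep (x), 480 wide (y), plate 12 mm thick. Origin on the counter under the middle of the steel control strip along its front edge; x points to the burners, y along the strip. On the strip, at x = 0, stand four spindles (y = -165, -95, -25, 45 mm) and the key lock (y = 140). Pan supports from x = 57 mm on are 46 mm high; a frying pan stands on the far left burner.
- spindle0 (a point): Foot of valve spindle 0 (counted along the hob's +y), at the level of the strip on which a knob's underside rests. The spindle is a plain round pin, 8.5 mm thick, 18 mm high with a tapered tip, upright. Two of the four already carry a knob, the other two are bare; which ones varies.
- spindle1 (a point): Foot of valve spindle 1 (counted along the hob's +y), at the level of the strip on which a knob's underside rests. The spindle is a plain round pin, 8.5 mm thick, 18 mm high with a tapered tip, upright. Two of the four already carry a knob, the other two are bare; which ones varies.
- spindle2 (a point): Foot of valve spindle 2 (counted along the hob's +y), at the level of the strip on which a knob's underside rests. The spindle is a plain round pin, 8.5 mm thick, 18 mm high with a tapered tip, upright. Two of the four already carry a knob, the other two are bare; which ones varies.
- spindle3 (a point): Foot of valve spindle 3 (counted along the hob's +y), at the level of the strip on which a knob's underside rests. The spindle is a plain round pin, 8.5 mm thick, 18 mm high with a tapered tip, upright. Two of the four already carry a knob, the other two are bare; which ones varies.
- lock_mouth (a point): Centre of the lock's mouth, on top of its brass plug, 41 mm above the counter, in a steel boss 48 mm across, 42 high. Axes are the hob's. The slot goes straight down 30 mm; at rest it is 19 mm long along x, 6.5 wide along y. Two sticky sprung pins reach in from its ends 9 and 18 mm down, resisting the key by 3 to 15 N; a firm push or a small twist to and fro passes them.
- lock (a joint): Turn of the lock's plug, rad: 0 at rest, grows clockwise seen from above, stop at 1.45; the key has about 0.13 rad of play in the slot, so a quarter turn of the key brings the plug to the stop. A spring of up to about 0.11 N m drives it back to 0 when the key is let go.
- fitted_a: Fitted knob: aluminium, round, body 30 mm across and 32 mm high over a skirt 40 mm across and 4 mm high; a bore 12 mm wide and 21 mm deep from below. Origin at the centre of its underside, z up. It sits fully down on one of the spindles at the start and is to stay there.
- fitted_b: Fitted knob: aluminium, round, body 30 mm across and 32 mm high over a skirt 40 mm across and 4 mm high; a bore 12 mm wide and 21 mm deep from below. Origin at the centre of its underside, z up. It sits fully down on one of the spindles at the start and is to stay there.
- spare_a: Loose spare knob: aluminium, round, body 30 mm across and 32 mm high over a skirt 40 mm across and 4 mm high; a bore 12 mm wide and 21 mm deep from below. Origin at the centre of its underside, z up. It stands upright on the counter to the right of the hob.
- spare_b: Loose spare knob: aluminium, round, body 30 mm across and 32 mm high over a skirt 40 mm across and 4 mm high; a bore 12 mm wide and 21 mm deep from below. Origin at the centre of its underside, z up. It stands upright on the counter to the right of the hob.
- key: Key, upright in its stand. Origin at the shoulder (top of the blade), z up to the bow. Below: steel blade 28 mm long, 16 wide (x), 4.5 thick (y), tapered over its last 9 mm. Above: steel neck 20 x 7.5 mm, 9 high, then a flat black bow 28 wide (x), 10 thick (y), from 9 to 39 mm up. Fits the slot either way round; when home its shoulder lies on the plug, origin at the lock's mouth.
- keystand: Wooden block, fixed, 56 x 46 mm and 34 mm high, with the slot in which the key stands (x along the slot, 19.5 x 7.5 mm, 31 mm deep); origin at the centre of its underside. At the start the key's shoulder rests on its top.
- salt: Bystander: white ceramic salt shaker, 42 mm across, 80 high. Origin at the centre of its underside.
- peppermill: Bystander: dark wooden pepper mill, 48 mm across, 124 high. Origin at the centre of its underside.
- spicejar: Bystander: small spice jar with a black lid, 42 mm across, 75 high. Origin at the centre of its underside.
- mug: Bystander: white mug, 80 mm across, 90 high, ear on one side. Origin at the centre of its underside.
- spoon: Bystander: wooden spoon, 220 mm long, lying in front of the hob; origin at its middle. 
- eggcup: Bystander: steel ring-shaped egg cup, 48 mm across, 45 high. Origin at the centre of its underside.
Mind the look-alikes: they are no part of the job. What is shaped like the fitted_b but blue or green is not meant.

How it is judged:
By the outcome, as a careful person would: the job done as asked, in the order asked, and still so for the second after the job is handed in, while the arm keeps its last pose, push and grip.
It also fails if it takes over 67 s, if anything falls off the work surface, if the arm or the gripper's body presses on something with over 40 N, if the wrist force passes 120 N, or if a joint passes its speed limit or range.

## Working session

There is one attempt and no reset: what is moved stays moved. The work goes in short steps, Python scripts to look and compute and a tool call to move; the robot and the scene stay as the last step left them, time stands still between calls to the robot, and variables do not carry over. Pictures are saved under pics/ and viewed, at most 10 in all, crops included, and the job is handed in when it is done.

Besides the shell and the picture viewer there is one more tool, called as name(argument=value, ...) on one line, values as JSON. move_arm: Moves the arm, as the interface text tells. Its arguments: {"type":"object","properties":{"rows":{"type":"array","items":{"type":"object","properties":{"translation":{"type":"array","items":{"type":"number"}},"rot":{"type":"array","items":{"type":"number"}},"hand":{"type":"number"}}}},"squeeze":{"type":"number"}},"required":["rows"]}

```bash
ls; mkdir -p pics
cat > h.py <<'E'
import numpy as np, cv2
from scipy.spatial.transform import Rotation as R
from station import arm
def cam(n,st=None):
    p=arm.camera_params(n); f=210/np.tan(np.radians(p['vfov'])/2)
    if n=='wrist':
        st=st or arm.get_state(); T=np.eye(4); T[:3,:3]=rot(st['ee_rot']).as_matrix(); T[:3,3]=st['eef_pos']
        return p,f,T@np.array(p['tool_from_camera'])
    T=np.eye(4); o=np.array(p['orientation'])
    T[:3,:3]=o if o.shape==(3,3) else rot(o).as_matrix() ; T[:3,3]=p['position']
    return p,f,T
def rot(o): return R.from_euler('xyz',o)
def grab(n):
    c=cam(n); im,d=arm.grab_frame(n); return c,im,d
def rays(c,uv):
    p,f,T=c; uv=np.atleast_2d(np.array(uv,float)); xy=(uv-[p['cx'],p['cy']])/f; s=xy.copy()
    for _ in range(20): s=xy/(1+p['k1']*(s**2).sum(1,keepdims=True))
    return np.c_[s,np.ones(len(s))]
def world(c,uv,depth):
    r=rays(c,uv)*np.atleast_1d(depth)[:,None]; return r@c[2][:3,:3].T+c[2][:3,3]
def onplane(c,uv,z):
    r=rays(c,uv)@c[2][:3,:3].T; o=c[2][:3,3]; return o+r*((z-o[2])/r[:,2])[:,None]
def w(c,pt): return c[2][:3,:3]@np.array(pt)+c[2][:3,3]
def proj(c,P):
    p,f,T=c; q=(np.atleast_2d(P)-T[:3,3])@T[:3,:3]; s=q[:,:2]/q[:,2:]; s=s*(1+p['k1']*(s**2).sum(1,keepdims=True))
    return s*f+[p['cx'],p['cy']]
def save(n,im): cv2.imwrite('pics/'+n+'.png',cv2.cvtColor(im,cv2.COLOR_RGB2BGR))
E
python3 - <<'E'
from h import *
s=arm.get_state(); print(s)
ims=[]
for n in ['scene','side']:
    print(arm.camera_params(n))
    c,im,d=grab(n); ims.append(im); np.savez('f_'+n,im=im,d=d)
    for l in ['hob','spindle0','spindle1','spindle2','spindle3','lock_mouth','fitted_a','spare_a','key','keystand','salt','eggcup','mug']:
        for r in arm.pinpoint(l,n)[:6]:
            if r['p']>.2: P=w(c,r['point']); print(n,l,round(r['p'],2),P.round(3),proj(c,P).round()[0])
save('scene0',ims[0]); save('side0',ims[1])
print(arm.camera_params('wrist'))
E
```

```text
pics
{'t': 0.0, 'q': array([-9.90917430e-01,  3.59393685e-01,  1.10373438e-02, -3.62167431e-04,
       -1.22408014e+00, -2.88111682e-01]), 'qd': array([-2.20821417e-03, -9.55290377e-05,  1.74762217e-03, -2.47586869e-04,
       -8.81215424e-04,  6.97791279e-04]), 'joint_efforts': array([-3.32726904e-04, -5.82720315e+01,  2.93063164e+01,  6.99743226e+00,
        6.98520264e-03, -1.29624932e-04]), 'eef_pos': array([ 0.19400993, -0.64602354,  0.23960673]), 'ee_rot': array([ 3.13992335e+00, -1.39661054e-04, -2.84994867e+00]), 'force': array([0.59594296, 0.04918967, 0.18542789]), 'moment': array([ 0.01353836, -0.01310991, -0.00274729]), 'gripper_force': 0.0, 'width': 0.08759741695173996}
{'vfov': 53.289150943850956, 'cx': 281.0774391570085, 'cy': 215.84327354086747, 'k1': 0.029741752557215954, 'position': array([ 1.10108718, -0.51879302,  0.66922126]), 'orientation': array([-2.22198919e+00,  1.33229689e-03,  8.94172690e-01])}
scene hob 0.82 [0.483 0.082 0.001] [313. 220.]
scene spindle0 0.91 [0.484 0.128 0.012] [326. 210.]
scene spindle0 0.85 [0.484 0.061 0.008] [307. 221.]
scene spindle0 
[... 3450 characters left out ...]
5 [0.477 0.082 0.001] [270. 248.]
side salt 0.63 [ 0.543 -0.441  0.   ] [364. 151.]
side eggcup 0.61 [ 0.382  0.34  -0.002] [220. 339.]
side eggcup 0.44 [0.462 0.463 0.   ] [145. 357.]
side mug 0.78 [0.462 0.462 0.001] [145. 357.]
{'vfov': 61.85969459823668, 'cx': 281.19925746668633, 'cy': 200.7885935071786, 'k1': -0.005171841646828078, 'tool_from_camera': array([[ 7.95970382e-04, -9.51881203e-01, -3.06466217e-01,
         8.38150402e-02],
       [ 9.99999683e-01,  7.55824609e-04,  2.49668275e-04,
        -5.03450090e-04],
       [-6.01982924e-06, -3.06466319e-01,  9.51881503e-01,
        -1.43297749e-01],
       [ 0.00000000e+00,  0.00000000e+00,  0.00000000e+00,
         1.00000000e+00]])}
```

View pics/scene0.png

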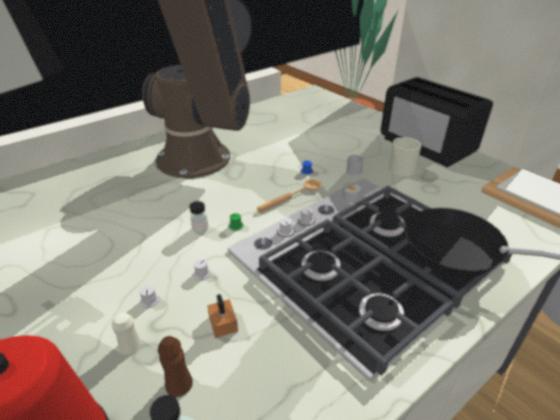

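View pics/side0.png

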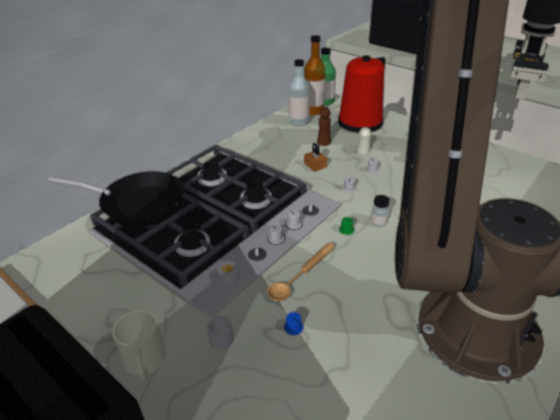

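The scene picture shows the metallic spares at about (149,297) and (203,268). The blue (307,168) and green (235,221) knobs are look-alikes. Knobs are fitted on spindles 1 and 2, at (286,228) and (306,216). Spindles 0 (262,243) and 3 (326,210) are bare. The side view agrees: spares at (372,165) and (349,183), bare spindles at (310,209) and (257,253).

The grey eggcup at (353,163) is not a knob. The spares are the grey knobs to the right of the hob. I'll confirm that in a wrist view.

```bash
cat >> h.py <<'E'
def go(pos,yaw,base=None):
    s=arm.get_state(); p0,r0=(np.array(s['eef_pos']),rot(s['ee_rot'])) if base is None else (np.array(base[0]),rot([np.pi,0,base[1]]))
    q=rot([np.pi,0,yaw]); t=r0.inv().apply(np.array(pos)-p0)*100
    print('move cm',t.round(2),'rotdeg',np.degrees((r0.inv()*q).as_rotvec()).round(2))
E
python3 -c "
from h import *
go([.47,-.30,.24],-3.927)"
```

```text
move cm [-36.38  25.25   0.06] rotdeg [ 0.    0.   61.72]
```

move_arm(rows=[{"translation":[-36.4,25.2,0],"rot":[0.1,0,61.7],"hand":0},{"translation":[-36.4,25.2,0],"rot":[0.1,0,61.7],"hand":0},{"translation":[-36.4,25.2,0],"rot":[0.1,0,61.7],"hand":0},{"translation":[-36.4,25.2,0],"rot":[0.1,0,61.7],"hand":0},{"translation":[-36.4,25.2,0],"rot":[0.1,0,61.7],"hand":0},{"translation":[-36.4,25.2,0],"rot":[0.1,0,61.7],"hand":0},{"translation":[-36.4,25.2,0],"rot":[0.1,0,61.7],"hand":0},{"translation":[-36.4,25.2,0],"rot":[0.1,0,61.7],"hand":0}])

```text
t: 2.07
eef_pos: [0.389, -0.4027, 0.241]
ee_rot: [-3.14, 0.001, 2.498]
force: [0.5, -1.2, -0.3]
width: 0.0878
gripper_force: 0.0
```

```bash
python3 -c "
from h import *
go([.47,-.30,.24],-3.927)"
```

```text
move cm [-0.32 13.08  0.08] rotdeg [-0.06  0.08  8.11]
```

move_arm(rows=[{"translation":[-0.3,13.0,0],"rot":[0,0,8.1],"hand":0},{"translation":[-0.3,13.0,0],"rot":[0,0,8.1],"hand":0},{"translation":[-0.3,13.0,0],"rot":[0,0,8.1],"hand":0},{"translation":[-0.3,13.0,0],"rot":[0,0,8.1],"hand":0},{"translation":[-0.3,13.0,0],"rot":[0,0,8.1],"hand":0},{"translation":[-0.3,13.0,0],"rot":[0,0,8.1],"hand":0}])

```text
t: 2.57
eef_pos: [0.4683, -0.301, 0.2405]
ee_rot: [-3.14, 0.001, 2.364]
force: [-0.7, -0.2, -0.5]
width: 0.0877
gripper_force: 0.0
```

Run:
```python
from h import *
s=arm.get_state(); print(s['eef_pos'],s['ee_rot'],s['t'])
c,im,d=grab('wrist'); np.savez('w1',im=im,d=d,T=c[2])
for l in ['spare_a','key','keystand']:
    for r in arm.pinpoint(l,'wrist')[:6]:
        P=w(c,r['point']); print(l,round(r['p'],2),P.round(3),proj(c,P).round()[0])
save('w1',im)
```

```text
[ 0.46832329 -0.30099998  0.24047856] [-3.14031836e+00  8.38467677e-04  2.36403424e+00] 2.5667
spare_a 0.95 [ 0.473 -0.242 -0.004] [323. 132.]
spare_a 0.65 [ 0.468 -0.365 -0.002] [242. 204.]
keystand 0.85 [ 0.611 -0.277 -0.001] [380. 236.]
```

View pics/w1.png

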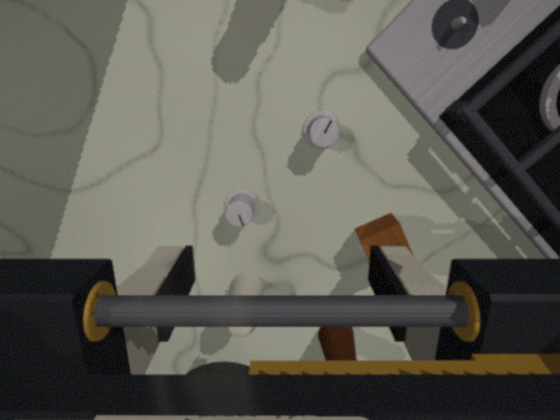

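The wrist view confirms it: both grey aluminium knobs, at (322,130) and (241,207), stand right of the hob, so they're the spares. Bare spindle 0 is at (460,22). Next I'll measure tops and centres from depth.

```bash
cat >> h.py <<'E'
def cloud(c,d):
    v,u=np.mgrid[0:420,0:560]; uv=np.c_[u.ravel(),v.ravel()]; P=world(c,uv,d.ravel()); P[d.ravel()==0]=np.nan; return P
def circ(P):
    # robust circle via minEnclosing after percentile trim
    h=cv2.convexHull((P[:,:2]*1e4).astype(np.float32).reshape(-1,1,2)); (x,y),a,_=cv2.fitEllipse(h); return np.array([x,y])/1e4,np.array(a)/1e4
def top(P,ctr,rad,zmin,zmax=.2):
    m=(np.hypot(P[:,0]-ctr[0],P[:,1]-ctr[1])<rad)&(P[:,2]>zmin)&(P[:,2]<zmax); return P[m]
E
python3 - <<'E'
from h import *
c=cam('wrist'); f=np.load('w1.npz'); c=(c[0],c[1],f['T']); P=cloud(c,f['d'])
for n,ct,r in [('b',(.472,-.240),.03),('a',(.468,-.366),.03),('sp0',(.484,-.083),.02)]:
    A=top(P,ct,r,-.05); print(n,len(A),np.nanpercentile(A[:,2],[2,10,50,90,98]).round(4))
    if n!='sp0':
        zt=np.percentile(A[:,2],97); B=A[A[:,2]>zt-.004]; print(len(B),B.mean(0).round(4),*circ(B))
        C=A[(A[:,2]>zt-.045)&(A[:,2]>.01)]
    else:
        B=A[A[:,2]>.022]; print(len(B),B.mean(0).round(4), B[:,2].max())
E
```

```text
b 2441 [-0.0023 -0.0017  0.      0.0314  0.0323]
691 [ 0.4681 -0.242   0.031 ] [ 0.46841055 -0.24216833] [0.02867181 0.02944286]
a 1995 [-0.0022 -0.0015  0.0014  0.0313  0.0322]
569 [ 0.4678 -0.3648  0.031 ] [ 0.46802427 -0.36514917] [0.02889243 0.02922085]
sp0 1500 [0.01   0.0107 0.0118 0.0135 0.0276]
86 [ 0.4826 -0.0847  0.0264] 0.030834783184058467
```

```bash
python3 -c "
from h import *
go([.4683,-.2422,.14],-3.927)"
```

```text
move cm [ 4.17  4.37 10.04] rotdeg [-0.07  0.04  0.25]
```

move_arm(rows=[{"translation":[4.2,4.4,10.0],"rot":[0,0,0],"hand":0.3},{"translation":[4.2,4.4,10.0],"rot":[0,0,0],"hand":0.3},{"translation":[4.2,4.4,10.0],"rot":[0,0,0],"hand":0.3},{"translation":[4.2,4.4,10.0],"rot":[0,0,0],"hand":0.3},{"translation":[4.2,4.4,10.0],"rot":[0,0,0],"hand":0.3},{"translation":[4.2,4.4,10.0],"rot":[0,0,0],"hand":0.3}])

```text
t: 3.27
eef_pos: [0.4695, -0.2419, 0.1412]
ee_rot: [-3.141, 0.002, 2.362]
force: [-0.3, -0.6, 0.5]
width: 0.062
gripper_force: 0.0
```

```bash
cat > m.py <<'E'
from h import *
import sys
def meas(ct,r=.03,zr=.032):
    c,im,d=grab('wrist'); P=cloud(c,d); A=top(P,ct,r,zr-.006,zr+.006)
    return c,im,d,A,circ(A)
E
python3 - <<'E'
from m import *
s=arm.get_state(); print(s['eef_pos'],s['ee_rot'],s['width'])
c,im,d,A,k=meas((.4683,-.242)); print(len(A),np.median(A[:,2]),k); np.savez('w2',im=im,d=d,T=c[2])
print(proj(c,[[.4683,-.2422,.032],[*s['eef_pos']]]))
go([*k[0],.021],-3.927); save('w2',im)
E
```

```text
[ 0.46950619 -0.24193075  0.14124801] [-3.14052312e+00  2.05265536e-03  2.36180608e+00] 0.06197167030460567
1144 0.03106041611619187 (array([ 0.46821987, -0.24196338]), array([0.02899444, 0.02937846]))
[[280.60316348 202.05281492]
 [282.34599601 277.10531738]]
move cm [ 0.16 -0.11 12.07] rotdeg [-0.02  0.16  0.3 ]
```

View pics/w2.png

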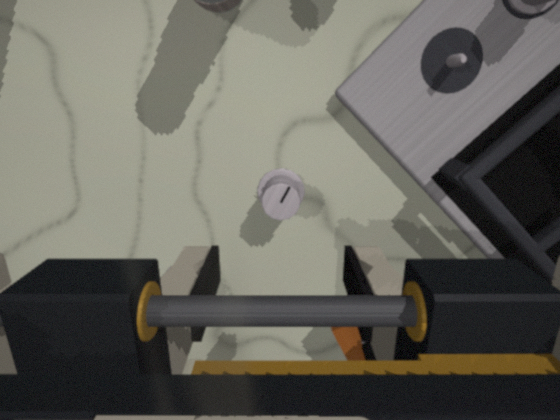

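The knob lies at (281,196), centred between the fingers, and both views agree to 0.3 mm. Descend and grip.

move_arm(rows=[{"translation":[0.16,-0.11,4.0],"rot":[0,0.1,0.2],"hand":0.3},{"translation":[0.16,-0.11,8.0],"rot":[0,0.1,0.2],"hand":0.3},{"translation":[0.16,-0.11,11.0],"rot":[0,0.1,0.2],"hand":0.3},{"translation":[0.16,-0.11,12.1],"rot":[0,0.1,0.2],"hand":0.3},{"translation":[0.16,-0.11,12.1],"rot":[0,0.1,0.2],"hand":0.3},{"translation":[0.16,-0.11,12.1],"rot":[0,0.1,0.2],"hand":0.7},{"translation":[0.16,-0.11,12.1],"rot":[0,0.1,0.2],"hand":0.8},{"translation":[0.16,-0.11,12.1],"rot":[0,0.1,0.2],"hand":0.9}], squeeze=25)

```text
t: 3.98
eef_pos: [0.4685, -0.2413, 0.0212]
ee_rot: [3.141, 0.002, 2.358]
force: [0.2, -0.7, -1.1]
width: 0.0467
gripper_force: 0.0
```

move_arm(rows=[{"translation":[0,0,0],"rot":[0,0,0],"hand":0.9},{"translation":[0,0,0],"rot":[0,0,0],"hand":0.9},{"translation":[0,0,0],"rot":[0,0,0],"hand":0.9},{"translation":[0,0,0],"rot":[0,0,0],"hand":0.9}])

```text
t: 4.32
eef_pos: [0.4676, -0.2408, 0.0203]
ee_rot: [-3.141, 0.0, 2.359]
force: [-0.6, 1.5, 7.0]
width: 0.0295
gripper_force: 25.0
```

```bash
python3 -c "
from h import *
s=arm.get_state(); print(s)
go([.4835,-.083,.15],-3.927)
go([s['eef_pos'][0],s['eef_pos'][1],.15],-3.927)"
```

```text
{'t': 4.3167, 'q': array([-1.01906838e-01,  3.70159307e-01, -5.73812472e-01,  9.87401357e-04,
       -6.26873610e-01, -2.25226635e+00]), 'qd': array([-0.00016793, -0.00057411, -0.00094529,  0.00154163, -0.00147794,
       -0.00031238]), 'joint_efforts': array([-2.13033753e-01, -4.48175454e+01,  1.71405655e+01,  3.82557884e+00,
        3.53256008e-01, -1.93010102e-02]), 'eef_pos': array([ 0.46763543, -0.24083302,  0.02025665]), 'ee_rot': array([-3.14111178e+00,  3.26565283e-04,  2.35901555e+00]), 'force': array([-0.55743205,  1.54871318,  7.02866397]), 'moment': array([ 0.29432024,  0.36984734, -0.03701756]), 'gripper_force': 25.00136355869472, 'width': 0.029502692996962943}
move cm [ 10.    12.3  -12.98] rotdeg [-0.03  0.02  0.16]
move cm [-0.000e+00 -1.000e-02 -1.297e+01] rotdeg [-0.03  0.02  0.16]
```

move_arm(rows=[{"translation":[0,0,-4],"rot":[0,0,0],"hand":0.9},{"translation":[0,0,-8],"rot":[0,0,0],"hand":0.9},{"translation":[2,3,-11],"rot":[0,0,0],"hand":0.9},{"translation":[5,6,-13],"rot":[0,0,0],"hand":0.9},{"translation":[7.5,9,-13],"rot":[0,0,0],"hand":0.9},{"translation":[10.0,12.3,-13],"rot":[0,0,0],"hand":0.9},{"translation":[10.0,12.3,-13],"rot":[0,0,0],"hand":0.9},{"translation":[10.0,12.3,-13],"rot":[0,0,0],"hand":0.9}])

```text
t: 4.98
eef_pos: [0.4836, -0.0805, 0.1499]
ee_rot: [3.141, -0.0, 2.363]
force: [0.8, -1.5, -1.1]
width: 0.0294
gripper_force: 25.0
```

Run:
```python
from m import *
s=arm.get_state(); print(s['eef_pos'],s['ee_rot'],s['width'],s['force'])
c,im,d=grab('wrist'); P=cloud(c,d); np.savez('w3',im=im,d=d,T=c[2])
A=top(P,(.4835,-.083),.02,.016,.04); print(len(A),A[:,2].max())
for a,b in [(.017,.021),(.021,.025),(.025,.032)]:
    B=A[(A[:,2]>a)&(A[:,2]<b)]; print(a,len(B),B.mean(0).round(4) if len(B) else 0)
for l in ['spindle0','fitted_a']:
  for r in arm.pinpoint(l,'wrist')[:6]:
    Q=w(c,r['point']); print(l,round(r['p'],2),Q.round(4),proj(c,Q).round()[0])
save('w3',im)
```

```text
[ 0.4835718  -0.08047407  0.14992484] [ 3.14143685e+00 -2.85373759e-04  2.36256275e+00] 0.029365055257011916 [ 0.75148699 -1.50806375 -1.05080295]
107 0.030721980242828517
0.017 13 [ 0.4809 -0.0805  0.0187]
0.021 27 [ 0.4817 -0.0816  0.0235]
0.025 64 [ 0.4829 -0.082   0.0277]
spindle0 0.59 [ 0.4838 -0.0863  0.0139] [277. 198.]
fitted_a 0.97 [0.4861 0.055  0.0118] [412.  74.]
fitted_a 0.78 [ 0.4787 -0.0114  0.0117] [340. 129.]
fitted_a 0.7 [ 0.3757 -0.0871 -0.0009] [182. 102.]
```

View pics/w3.png

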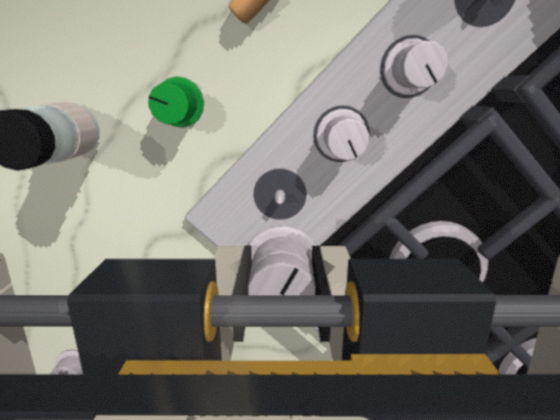

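The knob is held at (282,270). The bare spindle is at (280,197), inside a dark disc. Next: fit the disc and the tip, and measure the held knob in the same picture.

```bash
cat >> m.py <<'E'
def disc(c,im,ct,z=.012):
    g=cv2.cvtColor(im,cv2.COLOR_RGB2GRAY); ctr=np.array([*ct,z]); u,v=proj(c,ctr)[0]
    m=np.zeros_like(g); cv2.circle(m,(int(u),int(v)),32,255,-1)
    b=((g<100)&(m>0)).astype(np.uint8); n,l,s,_=cv2.connectedComponentsWithStats(b); i=1+np.argmax(s[1:,4])
    k=cv2.findContours((l==i).astype(np.uint8),cv2.RETR_EXTERNAL,cv2.CHAIN_APPROX_NONE)[0]; k=max(k,key=len)[:,0,:]
    h=cv2.convexHull(k)[:,0,:]; W=onplane(c,h,z); return circ(W),s[i]
def held(c,d,s,h=.0117):
    P=cloud(c,d); e=np.array(s['eef_pos']); A=top(P,e,.025,e[2]+h-.006,e[2]+h+.004)
    k=circ(A); r=rot(s['ee_rot']).inv().apply([*(k[0]-e[:2]),0]); return len(A),np.median(A[:,2])-e[2],k,r.round(4)
E
python3 - <<'E'
from m import *
f=np.load('w3.npz'); c=cam('wrist'); c=(c[0],c[1],f['T']); s=arm.get_state()
print(disc(c,f['im'],(.4835,-.083)))
print(disc(c,f['im'],(.4795,.127)))
print(held(c,f['d'],s))
P=cloud(c,f['d']); A=top(P,(.4835,-.083),.015,.026,.04); print(circ(A),np.median(A,0), A.max(0),A.min(0))
for ct in [(.483,-.013),(.483,.057)]:
    A=top(P,ct,.025,.04,.05); print(len(A),circ(A))
uv=np.array([[280,197],[280,192],[280,202]]); print(onplane(c,uv,.026))
E
```

```text
((array([ 0.48351606, -0.0827651 ]), array([0.04288309, 0.04412557])), array([ 254,  169,   53,   50, 1905], dtype=int32))
((array([0.47847529, 0.12616021]), array([0.03941548, 0.04658154])), array([ 455,    0,   60,   25, 1080], dtype=int32))
(2579, np.float64(0.011334197661376277), (array([ 0.4788439 , -0.07830732]), array([0.02135254, 0.04794807])), array([0.0063, 0.0006, 0.    ]))
(array([ 0.48318574, -0.08226271]), array([0.00643858, 0.00697534])) [ 0.48291931 -0.08182949  0.02810498] [ 0.48629167 -0.07882747  0.03072198] [ 0.47994809 -0.08572058  0.02604852]
1356 (array([ 0.48204326, -0.01278087]), array([0.02912243, 0.02947034]))
1593 (array([0.48058105, 0.0568389 ]), array([0.02866106, 0.02915383]))
[[ 0.48231022 -0.08119882  0.026     ]
 [ 0.479352   -0.07827657  0.026     ]
 [ 0.48529558 -0.08414787  0.026     ]]
```

```bash
cat >> m.py <<'E'
def held2(c,d,s,p=0):
    P=cloud(c,d); q=rot(s['ee_rot']).inv().apply(P-np.array(s['eef_pos'])); q=q[(abs(q[:,1])<.017)&(abs(q[:,0])<.025)&(q[:,2]<-.009)&(q[:,2]>-.016)]
    if p:
        for y in np.arange(-.014,.015,.002):
            a=q[abs(q[:,1]-y)<.001]; print(y.round(3),len(a),(a[:,0].min().round(4),a[:,0].max().round(4),a[:,2].min().round(4)) if len(a) else '')
    return q
E
python3 - <<'E'
from m import *
f=np.load('w3.npz'); c=cam('wrist'); c=(c[0],c[1],f['T']); s=arm.get_state()
held2(c,f['d'],s,1)
E
```

```text
-0.014 42 (np.float64(0.0101), np.float64(0.0118), np.float64(-0.0159))
-0.012 87 (np.float64(-0.0011), np.float64(0.0113), np.float64(-0.0158))
-0.01 91 (np.float64(-0.0013), np.float64(0.0099), np.float64(-0.0129))
-0.008 124 (np.float64(-0.0011), np.float64(0.0111), np.float64(-0.0128))
-0.006 143 (np.float64(-0.0011), np.float64(0.013), np.float64(-0.0128))
-0.004 131 (np.float64(-0.001), np.float64(0.0143), np.float64(-0.013))
-0.002 166 (np.float64(-0.0007), np.float64(0.0143), np.float64(-0.0128))
0.0 168 (np.float64(-0.0008), np.float64(0.015), np.float64(-0.0129))
0.002 139 (np.float64(-0.0006), np.float64(0.0151), np.float64(-0.0131))
0.004 168 (np.float64(-0.001), np.float64(0.0149), np.float64(-0.013))
0.006 162 (np.float64(-0.0007), np.float64(0.0141), np.float64(-0.0134))
0.008 139 (np.float64(-0.0011), np.float64(0.014), np.float64(-0.0132))
0.01 138 (np.float64(-0.0008), np.float64(0.0128), np.float64(-0.013))
0.012 119 (np.float64(-0.0011), np.float64(0.0116), np.float64(-0.013))
0.014 94 (np.float64(-0.0006), np.float64(0.0098), np.float64(-0.0132))
```

Run:
```python
from m import *
f=np.load('w3.npz'); c=cam('wrist'); c=(c[0],c[1],f['T']); s=arm.get_state()
im=f['im']; k=4; u0,v0=210,165
big=cv2.resize(im[v0:v0+145,u0:u0+150],None,fx=k,fy=k,interpolation=cv2.INTER_CUBIC)
t=np.linspace(0,2*np.pi,120); R0=rot(s['ee_rot'])
def draw(W,col):
    p=proj(c,W); p=((p-[u0,v0]+.5)*k).astype(np.int32).reshape(-1,1,2); cv2.polylines(big,[p],True,col,1)
def circT(x,y,z,r): return R0.apply(np.c_[x+r*np.cos(t),y+r*np.sin(t),0*t+z])+s['eef_pos']
draw(circT(0,0,-.0117,.015),(255,0,0)); draw(circT(0,0,.0163,.020),(255,160,0))
def circW(x,y,z,r): return np.c_[x+r*np.cos(t),y+r*np.sin(t),0*t+z]
draw(circW(.4834,-.0826,.012,.0215),(0,255,0)); draw(circW(.4834,-.0826,.030,.0032),(0,255,255)); draw(circW(.4834,-.0826,.012,.00425),(0,0,255))
save('c3',big)
```

```text
(no output)
```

View pics/c3.png

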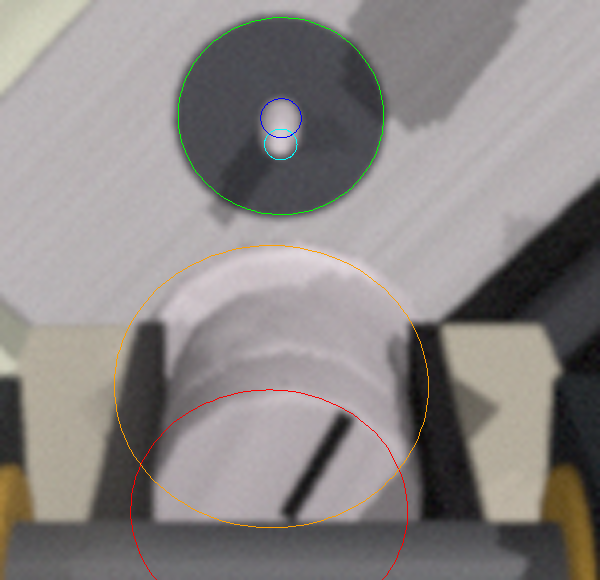

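The disc and spindle overlays fit at (280,115). The held knob and both jaws sit about 1.8 mm to the +y side of where the calibration puts them, so there's a hand-eye bias. Turning the tool half round and measuring again cancels it, and that yaw also suits every later joint range.

move_arm(rows=[{"translation":[0,0,0],"rot":[0,0,-7],"hand":0.9},{"translation":[0,0,0],"rot":[0,0,-14],"hand":0.9},{"translation":[0,0,0],"rot":[0,0,-21],"hand":0.9},{"translation":[0,0,0],"rot":[0,0,-28],"hand":0.9},{"translation":[0,0,0],"rot":[0,0,-35],"hand":0.9},{"translation":[0,0,0],"rot":[0,0,-42],"hand":0.9},{"translation":[0,0,0],"rot":[0,0,-49],"hand":0.9},{"translation":[0,0,0],"rot":[0,0,-56],"hand":0.9}])

```text
t: 5.8
eef_pos: [0.4827, -0.0844, 0.1489]
ee_rot: [3.142, -0.002, -2.944]
force: [0.0, 0.4, -0.2]
width: 0.0294
gripper_force: 25.0
```

move_arm(rows=[{"translation":[0,0,0],"rot":[0,0,-7],"hand":0.9},{"translation":[0,0,0],"rot":[0,0,-14],"hand":0.9},{"translation":[0,0,0],"rot":[0,0,-21],"hand":0.9},{"translation":[0,0,0],"rot":[0,0,-28],"hand":0.9},{"translation":[0,0,0],"rot":[0,0,-35],"hand":0.9},{"translation":[0,0,0],"rot":[0,0,-42],"hand":0.9},{"translation":[0,0,0],"rot":[0,0,-49],"hand":0.9},{"translation":[0,0,0],"rot":[0,0,-56],"hand":0.9}])

```text
t: 6.47
eef_pos: [0.4827, -0.0844, 0.1489]
ee_rot: [3.14, -0.001, -1.966]
force: [0.7, -1.0, -0.3]
width: 0.0296
gripper_force: 25.0
```

move_arm(rows=[{"translation":[0,0,0],"rot":[0,0,-7],"hand":0.9},{"translation":[0,0,0],"rot":[0,0,-14],"hand":0.9},{"translation":[0,0,0],"rot":[0,0,-21],"hand":0.9},{"translation":[0,0,0],"rot":[0,0,-28],"hand":0.9},{"translation":[0,0,0],"rot":[0,0,-35],"hand":0.9},{"translation":[0,0,0],"rot":[0,0,-42],"hand":0.9},{"translation":[0,0,0],"rot":[0,0,-49],"hand":0.9},{"translation":[0,0,0],"rot":[0,0,-56],"hand":0.9}])

```text
t: 7.13
eef_pos: [0.4827, -0.0844, 0.1489]
ee_rot: [3.139, 0.001, -0.989]
force: [0.6, 0.1, -0.5]
width: 0.0293
gripper_force: 25.0
```

move_arm(rows=[{"translation":[0,0,0],"rot":[0,0,-7],"hand":0.9},{"translation":[0,0,0],"rot":[0,0,-12],"hand":0.9},{"translation":[0,0,0],"rot":[0,0,-12],"hand":0.9},{"translation":[0,0,0],"rot":[0,0,-12],"hand":0.9},{"translation":[0,0,0],"rot":[0,0,-12],"hand":0.9}])

```text
t: 7.55
eef_pos: [0.4829, -0.0837, 0.1491]
ee_rot: [3.14, 0.001, -0.787]
force: [0.7, -0.2, -0.5]
width: 0.03
gripper_force: 25.0
```

Run:
```python
from m import *
s=arm.get_state(); print(s['eef_pos'],s['ee_rot'],s['width'],s['q'])
c,im,d=grab('wrist'); P=cloud(c,d); np.savez('w4',im=im,d=d,T=c[2])
print(disc(c,im,(.4835,-.083)))
A=top(P,(.4835,-.083),.015,.026,.04); print(circ(A))
for ct in [(.483,-.013),(.482,.057)]:
    A=top(P,ct,.025,.04,.05); print(len(A),circ(A) if len(A)>9 else 0)
A=top(P,(.4678,-.3648),.025,.026,.036); print('a',len(A),circ(A) if len(A)>9 else 0)
held2(c,d,s,1)
```

```text
[ 0.48293451 -0.08372608  0.14911644] [ 3.14003704e+00  1.15438427e-03 -7.87404536e-01] 0.030018840787901548 [ 2.30266996e-01  1.39046953e-01 -5.13233499e-01 -2.07333642e-04
 -9.20445989e-01  5.53251385e-01]
((array([ 0.48376396, -0.08316573]), array([0.04168274, 0.04297929])), array([ 254,  169,   51,   48, 1781], dtype=int32))
(array([ 0.48367158, -0.08351689]), array([0.00577482, 0.00675186]))
102 (array([ 0.49354473, -0.0166    ]), array([0.00639909, 0.01414217]))
0 0
a 0 0
-0.014 72 (np.float64(-0.0017), np.float64(0.0107), np.float64(-0.016))
-0.012 80 (np.float64(-0.0018), np.float64(0.0073), np.float64(-0.0122))
-0.01 103 (np.float64(-0.0021), np.float64(0.0097), np.float64(-0.0122))
-0.008 132 (np.float64(-0.0015), np.float64(0.0111), np.float64(-0.0122))
-0.006 132 (np.float64(-0.0024), np.float64(0.0122), np.float64(-0.012))
-0.004 145 (np.float64(-0.0022), np.float64(0.0133), np.float64(-0.0122))
-0.002 160 (np.float64(-0.002), np.float64(0.0134), np.float64(-0.0125))
0.0 142 (np.float64(-0.0017), np.float64(0.014), np.float64(-0.0121))
0.002 155 (np.float64(-0.0016), np.float64(0.0137), np.float64(-0.0125))
0.004 162 (np.float64(-0.0017), np.float64(0.0133), np.float64(-0.0124))
0.006 138 (np.float64(-0.0022), np.float64(0.0131), np.float64(-0.0125))
0.008 132 (np.float64(-0.002), np.float64(0.0122), np.float64(-0.0122))
0.01 128 (np.float64(-0.0018), np.float64(0.0111), np.float64(-0.012))
0.012 94 (np.float64(-0.0022), np.float64(0.0089), np.float64(-0.0122))
0.014 76 (np.float64(-0.0024), np.float64(0.0068), np.float64(-0.0118))
```

```bash
python3 -c "
from h import *
s=arm.get_state();print(s['eef_pos'])
go([.4841,-.0835,.056],-.785)"
```

```text
[ 0.48297561 -0.08355793  0.14915314]
move cm [ 0.09 -0.1   9.32] rotdeg [ 0.08  0.06 -0.09]
```

move_arm(rows=[{"translation":[0.08,-0.1,4],"rot":[0.1,0,0],"hand":0.9},{"translation":[0.08,-0.1,8],"rot":[0.1,0,0],"hand":0.9},{"translation":[0.08,-0.1,9.3],"rot":[0.1,0,0],"hand":0.9},{"translation":[0.08,-0.1,9.3],"rot":[0.1,0,0],"hand":0.9},{"translation":[0.08,-0.1,9.3],"rot":[0.1,0,0],"hand":0.9},{"translation":[0.08,-0.1,9.3],"rot":[0.1,0,0],"hand":0.9}])

```text
t: 8.1
eef_pos: [0.4854, -0.0828, 0.0575]
ee_rot: [-3.14, -0.0, -0.783]
force: [0.0, 0.0, -0.7]
width: 0.0295
gripper_force: 25.0
```

move_arm(rows=[{"translation":[0,0,0.4],"rot":[0,0,0],"hand":0.9},{"translation":[0,0,0.8],"rot":[0,0,0],"hand":0.9},{"translation":[0,0,1.0],"rot":[0,0,0],"hand":0.9},{"translation":[0,0,1.0],"rot":[0,0,0],"hand":0.9}])

```text
t: 8.43
eef_pos: [0.4842, -0.0829, 0.0463]
ee_rot: [-3.141, 0.001, -0.783]
force: [0.4, -0.4, -0.3]
width: 0.0296
gripper_force: 25.0
```

move_arm(rows=[{"translation":[0,0,0.4],"rot":[0,0,0],"hand":0.9},{"translation":[0,0,0.8],"rot":[0,0,0],"hand":0.9},{"translation":[0,0,1.1],"rot":[0,0,0],"hand":0.9},{"translation":[0,0,1.3],"rot":[0,0,0],"hand":0.9},{"translation":[0,0,1.4],"rot":[0,0,0],"hand":0.9},{"translation":[0,0,1.5],"rot":[0,0,0],"hand":0.9},{"translation":[0,0,1.5],"rot":[0,0,0],"hand":0.9}])

```text
t: 9.02
eef_pos: [0.484, -0.0829, 0.0322]
ee_rot: [3.141, 0.001, -0.783]
force: [-6.0, 1.1, 15.9]
width: 0.0294
gripper_force: 25.0
```

move_arm(rows=[{"translation":[0,0,0],"rot":[0,0,0],"hand":0.55},{"translation":[0,0,0],"rot":[0,0,0],"hand":0.55},{"translation":[0,0,0],"rot":[0,0,0],"hand":0.55},{"translation":[0,0,-3.5],"rot":[0,0,0],"hand":0.55},{"translation":[0,0,-7],"rot":[0,0,0],"hand":0.5},{"translation":[2,2.2,-10.0],"rot":[0,0,0],"hand":0.4},{"translation":[4.4,5,-11.0],"rot":[0,0,0],"hand":0.3},{"translation":[7,7.9,-11.0],"rot":[0,0,0],"hand":0.3}])

```text
t: 9.68
eef_pos: [0.4804, -0.189, 0.1449]
ee_rot: [-3.137, -0.004, -0.78]
force: [1.5, -0.4, -0.2]
width: 0.0579
gripper_force: 0.0
```

move_arm(rows=[{"translation":[11.7,13.2,0],"rot":[0,0,0],"hand":0.3},{"translation":[11.7,13.2,0],"rot":[0,0,0],"hand":0.3},{"translation":[11.7,13.2,0],"rot":[0,0,0],"hand":0.3},{"translation":[11.7,13.2,0],"rot":[0,0,0],"hand":0.3},{"translation":[11.7,13.2,0],"rot":[0,0,0],"hand":0.3},{"translation":[11.7,13.2,0],"rot":[0,0,0],"hand":0.3},{"translation":[11.7,13.2,0],"rot":[0,0,0],"hand":0.3},{"translation":[11.7,13.2,0],"rot":[0,0,0],"hand":0.3}])

```text
t: 10.35
eef_pos: [0.4678, -0.3638, 0.1406]
ee_rot: [-3.141, 0.002, -0.783]
force: [0.6, 0.8, 0.1]
width: 0.0611
gripper_force: 0.0
```

Run:
```python
from m import *
s=arm.get_state(); print(s['eef_pos'],s['ee_rot'],s['width'],s['force'],np.abs(s['qd']).max())
c,im,d,A,k=meas((.468,-.365)); print(len(A),np.median(A[:,2]),k)
P=cloud(c,d); B=top(P,(.614,-.279),.04,.03,.09); print('key',len(B)); np.savez('w5',im=im,d=d,T=c[2])
# rest: other knob no longer at b spot
print(len(top(P,(.468,-.242),.02,.02,.05)))
go([*k[0],.021],-.785)
```

```text
[ 0.46775495 -0.36384241  0.14062525] [-3.14117383e+00  1.67603778e-03 -7.83137236e-01] 0.061117633452121935 [0.61273548 0.80672271 0.07980501] 0.018438141792842828
1154 0.03101789182946943 (array([ 0.46826685, -0.36684143]), array([0.02905224, 0.02930623]))
key 5775
0
move cm [ 0.27  0.22 11.99] rotdeg [-0.03  0.07  0.16]
```

move_arm(rows=[{"translation":[0.2,0.15,4.0],"rot":[0,0.1,0],"hand":0.3},{"translation":[0.2,0.15,8.0],"rot":[0,0.1,0],"hand":0.3},{"translation":[0.2,0.15,11.0],"rot":[0,0.1,0],"hand":0.3},{"translation":[0.2,0.15,12.0],"rot":[0,0.1,0],"hand":0.3},{"translation":[0.2,0.15,12.0],"rot":[0,0.1,0],"hand":0.3},{"translation":[0.2,0.15,12.0],"rot":[0,0.1,0],"hand":0.7},{"translation":[0.2,0.15,12.0],"rot":[0,0.1,0],"hand":0.8},{"translation":[0.2,0.15,12.0],"rot":[0,0.1,0],"hand":0.9}])

```text
t: 11.07
eef_pos: [0.4699, -0.3672, 0.0233]
ee_rot: [-3.14, -0.004, -0.782]
force: [0.8, 0.8, -0.1]
width: 0.0466
gripper_force: 0.0
```

move_arm(rows=[{"translation":[0,0,0],"rot":[0,0,0],"hand":0.9},{"translation":[0,0,0],"rot":[0,0,0],"hand":0.9},{"translation":[0,0,0],"rot":[0,0,0],"hand":0.9},{"translation":[0,0,0],"rot":[0,0,0],"hand":0.9}])

```text
t: 11.4
eef_pos: [0.4688, -0.3671, 0.0221]
ee_rot: [-3.141, -0.002, -0.783]
force: [-0.2, 2.2, 7.1]
width: 0.0292
gripper_force: 25.0
```

```bash
python3 -c "
from h import *
s=arm.get_state(); print(s['eef_pos'],s['ee_rot'],s['force'])
go([.4791,.1266,.15],-.785)
f=np.load('w5.npz'); c=cam('wrist'); c=(c[0],c[1],f['T']); P=cloud(c,f['d'])
B=top(P,(.614,-.279),.05,.045,.09); r=cv2.minAreaRect((B[:,:2]*1e3).astype(np.float32)); print(r,B[:,2].max())
B=top(P,(.614,-.279),.05,.028,.038); r=cv2.minAreaRect((B[:,:2]*1e3).astype(np.float32)); print(r,np.median(B[:,2]))
"
```

```text
[ 0.46881677 -0.36706149  0.02208422] [-3.14053248e+00 -2.29039790e-03 -7.82921904e-01] [-0.18699284  2.23334276  7.10781993]
move cm [-34.06 -35.73 -12.83] rotdeg [-0.06 -0.13  0.12]
((614.4462280273438, -280.72747802734375), (10.854938507080078, 27.670684814453125), 70.90702056884766) 0.07386726077433428
((614.779541015625, -279.9316101074219), (47.88275146484375, 55.689266204833984), 71.5604248046875) 0.033159301492753424
```

move_arm(rows=[{"translation":[0,0,-4],"rot":[0,0,0],"hand":0.9},{"translation":[0,0,-8],"rot":[0,0,0],"hand":0.9},{"translation":[-1.4,-1.4,-11.5],"rot":[0,0,0],"hand":0.9},{"translation":[-4,-4.2,-12.8],"rot":[0,0,0],"hand":0.9},{"translation":[-6.8,-7.1,-12.8],"rot":[0,0,0],"hand":0.9},{"translation":[-9.6,-10.0,-12.8],"rot":[0,0,0],"hand":0.9},{"translation":[-12.4,-12.9,-12.8],"rot":[0,0,0],"hand":0.9},{"translation":[-15.2,-15.8,-12.8],"rot":[0,0,0],"hand":0.9}])

```text
t: 12.07
eef_pos: [0.4714, -0.146, 0.1494]
ee_rot: [-3.14, -0.001, -0.784]
force: [1.1, 0.6, -0.1]
width: 0.0298
gripper_force: 25.0
```

move_arm(rows=[{"translation":[-18.8,-19.9,0],"rot":[0,0,0],"hand":0.9},{"translation":[-18.8,-19.9,0],"rot":[0,0,0],"hand":0.9},{"translation":[-18.8,-19.9,0],"rot":[0,0,0],"hand":0.9},{"translation":[-18.8,-19.9,0],"rot":[0,0,0],"hand":0.9},{"translation":[-18.8,-19.9,0],"rot":[0,0,0],"hand":0.9},{"translation":[-18.8,-19.9,0],"rot":[0,0,0],"hand":0.9},{"translation":[-18.8,-19.9,0],"rot":[0,0,0],"hand":0.9},{"translation":[-18.8,-19.9,0],"rot":[0,0,0],"hand":0.9}])

```text
t: 12.73
eef_pos: [0.4797, 0.1302, 0.1493]
ee_rot: [-3.139, -0.001, -0.779]
force: [0.2, 0.4, -0.4]
width: 0.0298
gripper_force: 25.0
```

move_arm(rows=[{"translation":[0,0,0],"rot":[0,0,0],"hand":0.9},{"translation":[0,0,0],"rot":[0,0,0],"hand":0.9},{"translation":[0,0,0],"rot":[0,0,0],"hand":0.9}])

```text
t: 12.98
eef_pos: [0.4788, 0.1252, 0.1489]
ee_rot: [-3.141, -0.001, -0.784]
force: [-0.9, -0.5, -0.9]
width: 0.0294
gripper_force: 25.0
```

Run:
```python
from m import *
s=arm.get_state(); print(s['t'],s['eef_pos'],s['ee_rot'],s['width'],s['q'])
c,im,d=grab('wrist'); P=cloud(c,d); np.savez('w6',im=im,d=d,T=c[2])
print(disc(c,im,(.479,.127)))
A=top(P,(.479,.1265),.015,.026,.04); print(len(A),circ(A) if len(A)>5 else 0)
for ct in [(.4835,-.083),(.482,-.013),(.481,.057)]:
    A=top(P,ct,.025,.04,.05); print(len(A),circ(A) if len(A)>9 else 0)
A=top(P,(.477,.222),.035,.037,.05); print('lock',len(A),circ(A) if len(A)>9 else 0)
save('w6',im)
```

```text
12.9833 [0.47878798 0.12515563 0.14887157] [-3.14139446e+00 -6.76144973e-04 -7.84097629e-01] 0.029403930117429353 [ 6.54190115e-01  1.45704913e-01 -5.06117142e-01  8.10301139e-04
 -9.18688646e-01  1.32017000e-01]
((array([0.47952969, 0.12659821]), array([0.04186217, 0.04245355])), array([ 254,  170,   50,   49, 1779], dtype=int32))
49 (array([0.48005576, 0.12621901]), array([0.00583293, 0.00683555]))
127 (array([ 0.47429287, -0.0726551 ]), array([0.00384775, 0.01648153]))
1602 (array([ 0.48243784, -0.01291977]), array([0.02873928, 0.02921353]))
1372 (array([0.48112515, 0.05661913]), array([0.02922146, 0.0294786 ]))Traceback (most recent call last):
  File "<stdin>", line 8, in <module>
  File "h.py", line 36, in circ
    h=cv2.convexHull((P[:,:2]*1e4).astype(np.float32).reshape(-1,1,2)); (x,y),a,_=cv2.fitEllipse(h); return np.array([x,y])/1e4,np.array(a)/1e4
                                                                                  ~~~~~~~~~~~~~~^^^
cv2.error: OpenCV(4.12.0) /io/opencv/modules/imgproc/src/shapedescr.cpp:361: error: (-201:Incorrect size of input array) There should be at least 5 points to fit the ellipse in function 'fitEllipseNoDirect'
```

```bash
python3 -c "
from h import *
go([.4801,.1257,.050],-.785)"
```

```text
move cm [ 0.03 -0.13  9.89] rotdeg [-0.02 -0.04  0.03]
```

move_arm(rows=[{"translation":[0.03,-0.13,4],"rot":[0,0,0],"hand":0.9},{"translation":[0.03,-0.13,7.5],"rot":[0,0,0],"hand":0.9},{"translation":[0.03,-0.13,9.0],"rot":[0,0,0],"hand":0.9},{"translation":[0.03,-0.13,9.0],"rot":[0,0,0],"hand":0.9},{"translation":[0.03,-0.13,9.0],"rot":[0,0,0],"hand":0.9},{"translation":[0.03,-0.13,9.4],"rot":[0,0,0],"hand":0.9},{"translation":[0.03,-0.13,9.8],"rot":[0,0,0],"hand":0.9},{"translation":[0.03,-0.13,10.2],"rot":[0,0,0],"hand":0.9}])

```text
t: 13.7
eef_pos: [0.4811, 0.1272, 0.0479]
ee_rot: [-3.138, -0.001, -0.783]
force: [-0.4, -0.4, -1.5]
width: 0.0295
gripper_force: 25.0
```

move_arm(rows=[{"translation":[0,0,0],"rot":[0,0,0],"hand":0.9}])

```text
t: 13.78
eef_pos: [0.4803, 0.1268, 0.047]
ee_rot: [-3.14, -0.001, -0.783]
force: [-0.6, -0.4, -0.9]
width: 0.0294
gripper_force: 25.0
```

No force 5 mm below the tip height, so it's engaged. Push down from z 47 mm to 34 mm.

move_arm(rows=[{"translation":[0,0,0.4],"rot":[0,0,0],"hand":0.9},{"translation":[0,0,0.8],"rot":[0,0,0],"hand":0.9},{"translation":[0,0,1.0],"rot":[0,0,0],"hand":0.9},{"translation":[0,0,1.2],"rot":[0,0,0],"hand":0.9},{"translation":[0,0,1.3],"rot":[0,0,0],"hand":0.9},{"translation":[0,0,1.4],"rot":[0,0,0],"hand":0.9},{"translation":[0,0,1.4],"rot":[0,0,0],"hand":0.9}])

```text
t: 14.37
eef_pos: [0.4802, 0.1268, 0.034]
ee_rot: [-3.141, -0.001, -0.782]
force: [-6.9, -1.1, 16.3]
width: 0.0296
gripper_force: 25.0
```

move_arm(rows=[{"translation":[0,0,0],"rot":[0,0,0],"hand":0.55},{"translation":[0,0,0],"rot":[0,0,0],"hand":0.55},{"translation":[0,0,0],"rot":[0,0,0],"hand":0.55},{"translation":[0,0,-3.5],"rot":[0,0,0],"hand":0.55},{"translation":[0,0,-7],"rot":[0,0,0],"hand":0.55},{"translation":[-1,-1,-10.0],"rot":[0,0,7],"hand":0.5},{"translation":[-4,-4,-12.5],"rot":[0,0,14],"hand":0.4},{"translation":[-6.9,-6.5,-12.5],"rot":[0,0,21],"hand":0.4}])

```text
t: 15.03
eef_pos: [0.4794, 0.2185, 0.1622]
ee_rot: [-3.134, 0.001, -1.155]
force: [1.7, 0.7, 0.7]
width: 0.0501
gripper_force: 0.0
```

move_arm(rows=[{"translation":[0,0,0],"rot":[0,0,7],"hand":0.4},{"translation":[0,0,0],"rot":[0,0,14],"hand":0.4},{"translation":[0,0,0],"rot":[0,0,21],"hand":0.4},{"translation":[0,0,0],"rot":[0,0,28],"hand":0.4},{"translation":[0,0,0],"rot":[0,0,35],"hand":0.4},{"translation":[0,0,0],"rot":[0,0,42],"hand":0.4},{"translation":[0,0,0],"rot":[0,0,49],"hand":0.4},{"translation":[0,0,0],"rot":[0,0,56],"hand":0.4}])

```text
t: 15.7
eef_pos: [0.4774, 0.2172, 0.1572]
ee_rot: [-3.141, -0.0, -2.13]
force: [-0.3, -0.5, -0.9]
width: 0.0525
gripper_force: 0.0
```

move_arm(rows=[{"translation":[0,0,0],"rot":[0,0,7],"hand":0.4},{"translation":[0,0,0],"rot":[0,0,14],"hand":0.4},{"translation":[0,0,0],"rot":[0,0,21],"hand":0.4},{"translation":[0,0,0],"rot":[0,0,28],"hand":0.4},{"translation":[0,0,0],"rot":[0,0,35],"hand":0.4},{"translation":[0,0,0],"rot":[0,0,42],"hand":0.4},{"translation":[0,0,0],"rot":[0,0,49],"hand":0.4},{"translation":[0,0,0],"rot":[0,0,57],"hand":0.4}])

```text
t: 16.37
eef_pos: [0.4774, 0.2172, 0.1572]
ee_rot: [-3.141, 0.001, -3.11]
force: [-0.3, 0.1, -0.6]
width: 0.0528
gripper_force: 0.0
```

move_arm(rows=[{"translation":[0,0,0],"rot":[0,0,0],"hand":0.4},{"translation":[0,0,0],"rot":[0,0,0],"hand":0.4},{"translation":[0,0,0],"rot":[0,0,0],"hand":0.4}])

```text
t: 16.62
eef_pos: [0.4774, 0.2172, 0.1574]
ee_rot: [-3.141, 0.001, -3.1]
force: [-0.4, 0.3, -1.0]
width: 0.0528
gripper_force: 0.0
```

Run:
```python
from m import *
s=arm.get_state(); print(s['t'],s['eef_pos'],s['ee_rot'],s['width'])
c,im,d=grab('wrist'); P=cloud(c,d); np.savez('w7',im=im,d=d,T=c[2],e=s['eef_pos'],r=s['ee_rot'])
for ct in [(.4835,-.083),(.482,-.013),(.481,.057),(.4795,.1265)]:
    A=top(P,ct,.025,.039,.051); print(len(A),circ(A) if len(A)>9 else 0,np.median(A[:,2]) if len(A) else 0)
A=top(P,(.477,.222),.035,.037,.05); print('lock',len(A),circ(A) if len(A)>9 else 0)
u,v=proj(c,[.477,.222,.041])[0].astype(int); print(u,v)
save('w7',cv2.resize(im[max(v-70,0):v+70,u-90:u+90],None,fx=4,fy=4,interpolation=cv2.INTER_CUBIC))
```

```text
16.6167 [0.47741945 0.21721416 0.15736358] [-3.14119160e+00  7.46626268e-04 -3.10005657e+00] 0.05275203675338915
0 0 0
157 (array([ 0.48356089, -0.00287691]), array([0.01138698, 0.02136817])) 0.04194146245277636
1174 (array([0.48059487, 0.05739157]), array([0.02939958, 0.03023199])) 0.042951343504486345
1133 (array([0.47843027, 0.12774153]), array([0.02930805, 0.029889  ])) 0.04299960387334223
lock 2586 (array([0.47731826, 0.22218872]), array([0.04721573, 0.04742191]))
288 200
```

View pics/w7.png

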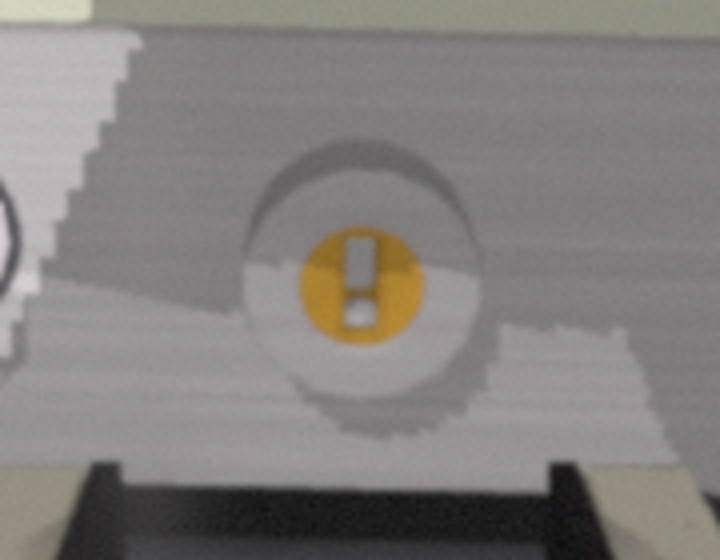

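The lock is at the crop centre, boss about (360,285), with its slot along x at rest. The newly fitted knob's top is at 43.0 mm, the same as the fitted ones, so it's fully down. Now to the key.

move_arm(rows=[{"translation":[-0.9,-3.9,-1],"rot":[0,0,-7],"hand":0.4},{"translation":[-1.8,-7.8,-2],"rot":[0,0,-14],"hand":0.4},{"translation":[-2.7,-11.7,-2],"rot":[0,0,-21],"hand":0.4},{"translation":[-3.6,-15.6,-2],"rot":[0,0,-28],"hand":0.4},{"translation":[-4.5,-19.5,-2],"rot":[0,0,-35],"hand":0.4},{"translation":[-5.4,-23.4,-2],"rot":[0,0,-42],"hand":0.4},{"translation":[-6.3,-27.3,-2],"rot":[0,0,-49],"hand":0.4},{"translation":[-7.2,-31.2,-2],"rot":[0,0,-56],"hand":0.4}])

```text
t: 17.33
eef_pos: [0.5551, -0.0697, 0.1778]
ee_rot: [-3.14, 0.001, -2.203]
force: [0.1, 0.6, 0.2]
width: 0.0524
gripper_force: 0.0
```

move_arm(rows=[{"translation":[0,0,0],"rot":[0,0,-7],"hand":0.4},{"translation":[0,0,0],"rot":[0,0,-14],"hand":0.4},{"translation":[0,0,0],"rot":[0,0,-21],"hand":0.4},{"translation":[0,0,0],"rot":[0,0,-28],"hand":0.4},{"translation":[0,0,0],"rot":[0,0,-35],"hand":0.4},{"translation":[0,0,0],"rot":[0,0,-42],"hand":0.4},{"translation":[0,0,0],"rot":[0,0,-49],"hand":0.4},{"translation":[0,0,0],"rot":[0,0,-56],"hand":0.4}])

```text
t: 18.0
eef_pos: [0.5548, -0.068, 0.1776]
ee_rot: [-3.141, -0.0, -1.226]
force: [0.0, -0.6, -0.1]
width: 0.0527
gripper_force: 0.0
```

```bash
python3 -c "
from h import *
s=arm.get_state(); print(s['t'],s['eef_pos'],s['ee_rot'])
go([.6146,-.280,.175],-.334)"
```

```text
18.0 [ 0.55481921 -0.06797319  0.17758219] [-3.14088513e+00 -4.76219400e-04 -1.22575008e+00]
move cm [21.97  1.55  0.27] rotdeg [-3.000e-02 -4.000e-02 -5.109e+01]
```

move_arm(rows=[{"translation":[3,0.3,0],"rot":[0,0,-7],"hand":0.4},{"translation":[6,0.6,0],"rot":[0,0,-14],"hand":0.4},{"translation":[9,0.8,0],"rot":[0,0,-21],"hand":0.4},{"translation":[12,1.1,0],"rot":[0,0,-28],"hand":0.4},{"translation":[15,1.3,0],"rot":[0,0,-35],"hand":0.4},{"translation":[18,1.4,0.2],"rot":[0,0,-42],"hand":0.4},{"translation":[21,1.5,0.3],"rot":[0,0,-49],"hand":0.4},{"translation":[22,1.5,0.3],"rot":[0,0,-51.1],"hand":0.4}])

```text
t: 18.67
eef_pos: [0.6137, -0.284, 0.1738]
ee_rot: [3.141, -0.0, -0.334]
force: [0.8, -0.2, 0.8]
width: 0.0529
gripper_force: 0.0
```

move_arm(rows=[{"translation":[0,0,0],"rot":[0,0,0],"hand":0.4},{"translation":[0,0,0],"rot":[0,0,0],"hand":0.4},{"translation":[0,0,0],"rot":[0,0,0],"hand":0.4}])

```text
t: 18.92
eef_pos: [0.6131, -0.28, 0.1746]
ee_rot: [-3.141, -0.0, -0.343]
force: [-0.8, 0.1, -0.3]
width: 0.0522
gripper_force: 0.0
```

Run:
```python
from m import *
s=arm.get_state(); print(s['t'],s['eef_pos'],s['ee_rot'],s['q'])
c,im,d=grab('wrist'); P=cloud(c,d); np.savez('w8',im=im,d=d,T=c[2],e=s['eef_pos'],r=s['ee_rot'])
B=top(P,(.614,-.280),.05,.066,.08); print(len(B),cv2.minAreaRect((B[:,:2]*1e3).astype(np.float32)),np.median(B,0))
B=top(P,(.614,-.280),.05,.030,.038); print(len(B),cv2.minAreaRect((B[:,:2]*1e3).astype(np.float32)),np.median(B,0))
u,v=proj(c,[.6146,-.280,.05])[0].astype(int); print(u,v)
save('w8',cv2.resize(im[v-70:v+70,u-90:u+90],None,fx=4,fy=4,interpolation=cv2.INTER_CUBIC))
```

```text
18.9167 [ 0.61306373 -0.27996289  0.17457387] [-3.14135058e+00 -4.68128557e-04 -3.42656975e-01] [-1.39886877e-01  4.00817739e-01 -7.91712854e-02 -1.61084296e-04
 -1.09030002e+00  1.36810071e+00]
480 ((615.480712890625, -280.1345520019531), (9.787864685058594, 27.388303756713867), 70.60752868652344) [ 0.61663264 -0.28060717  0.07131925]
2957 ((614.9802856445312, -280.2005615234375), (45.98863983154297, 56.6090087890625), 71.48393249511719) [ 0.61932866 -0.28357052  0.03302981]
279 195
```

View pics/w8.png

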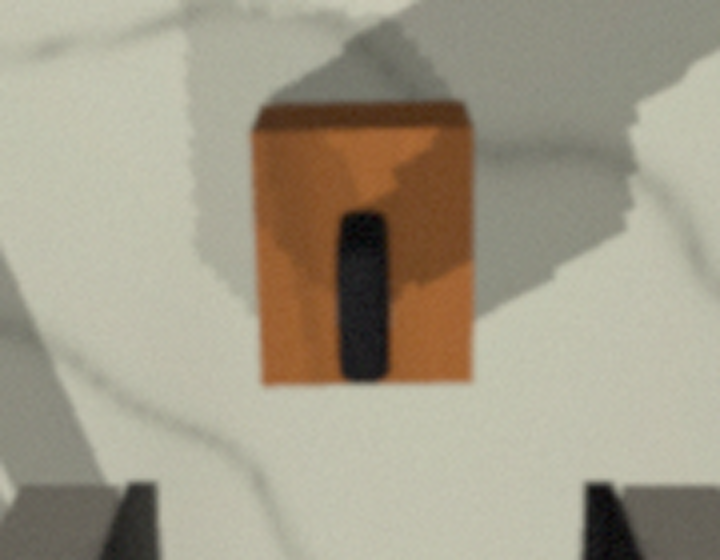

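The crop shows the stand (centre about 362,250) and the key's black bow (362,295), upright, with its long axis along tool x. Check the pepper mill's clearance before descending.

Run:
```python
from m import *
f=np.load('f_scene.npz'); c=cam('scene'); P=cloud(c,f['d']); q=P[(P[:,2]>.085)&(P[:,2]<.20)&(P[:,0]<.75)&(P[:,0]>.45)&(P[:,1]<-.2)&(P[:,1]>-.6)]
print(len(q),q.min(0),q.max(0),np.median(q,0))
go([.615,-.2802,.055],-.327)
```

```text
3083 [ 0.6386853  -0.59945345  0.08500035] [ 0.72510269 -0.38761037  0.19994839] [ 0.70109596 -0.54643192  0.15582079]
move cm [ 1.800e-01 -1.000e-02  1.198e+01] rotdeg [-0.02 -0.05 -0.87]
```

move_arm(rows=[{"translation":[0.18,0,3.5],"rot":[0,0,-0.9],"hand":0.5},{"translation":[0.18,0,7],"rot":[0,0,-0.9],"hand":0.6},{"translation":[0.18,0,10],"rot":[0,0,-0.9],"hand":0.6},{"translation":[0.18,0,11.5],"rot":[0,0,-0.9],"hand":0.6},{"translation":[0.18,0,12.0],"rot":[0,0,-0.9],"hand":0.6},{"translation":[0.18,0,12.0],"rot":[0,0,-0.9],"hand":0.6},{"translation":[0.18,0,12.0],"rot":[0,0,-0.9],"hand":0.7},{"translation":[0.18,0,12.0],"rot":[0,0,-0.9],"hand":0.8}], squeeze=50)

```text
t: 19.63
eef_pos: [0.6164, -0.2811, 0.0568]
ee_rot: [-3.141, -0.004, -0.326]
force: [0.6, -0.2, 0.3]
width: 0.0264
gripper_force: 0.0
```

move_arm(rows=[{"translation":[0,0,0],"rot":[0,0,0],"hand":1},{"translation":[0,0,0],"rot":[0,0,0],"hand":1},{"translation":[0,0,0],"rot":[0,0,0],"hand":1},{"translation":[0,0,0],"rot":[0,0,0],"hand":1},{"translation":[0,0,0],"rot":[0,0,0],"hand":1}])

```text
t: 20.05
eef_pos: [0.6162, -0.2803, 0.0556]
ee_rot: [-3.14, -0.003, -0.327]
force: [1.6, 5.5, 0.5]
width: 0.0096
gripper_force: 50.0
```

```bash
python3 -c "
from h import *
s=arm.get_state(); print(s['t'],s['eef_pos'],s['ee_rot'],s['force'],s['width'])"
```

```text
20.05 [ 0.61618178 -0.28031352  0.05557634] [-3.14008189e+00 -2.98697306e-03 -3.26684802e-01] [1.6320466  5.50998962 0.46784195] 0.009565463095189469
```

move_arm(rows=[{"translation":[0,0,-2],"rot":[0,0,0],"hand":1},{"translation":[0,0,-4],"rot":[0,0,0],"hand":1},{"translation":[0,0,-7],"rot":[0,0,0],"hand":1},{"translation":[0,0,-10],"rot":[0,0,0],"hand":1},{"translation":[0,0,-10.5],"rot":[0,0,0],"hand":1},{"translation":[0,0,-10.5],"rot":[0,0,0],"hand":1}])

```text
t: 20.55
eef_pos: [0.6165, -0.2816, 0.1633]
ee_rot: [-3.141, -0.007, -0.327]
force: [-0.2, -0.1, -1.7]
width: 0.0097
gripper_force: 50.0
```

```bash
python3 -c "
from h import *
s=arm.get_state(); print(s['t'],s['eef_pos'],s['ee_rot'],s['force'],s['width'])
go([.4787,.2215,.16],.020)"
```

```text
20.55 [ 0.61654156 -0.28157858  0.16330548] [-3.14078674 -0.00677734 -0.32666599] [-0.17520878 -0.1195527  -1.72582602] 0.009710070859309482
move cm [-29.2  -43.22   0.17] rotdeg [  0.02  -0.39 -19.86]
```

move_arm(rows=[{"translation":[-2.2,-3.3,0],"rot":[0,0,-3],"hand":1},{"translation":[-4.4,-6.6,0],"rot":[0,0,-6],"hand":1},{"translation":[-6.6,-9.9,0],"rot":[0,0,-9],"hand":1},{"translation":[-8.8,-13.2,0],"rot":[0,0,-12],"hand":1},{"translation":[-11,-16.4,0],"rot":[0,0,-15],"hand":1},{"translation":[-13.2,-19.6,0],"rot":[0,0,-18],"hand":1},{"translation":[-15.4,-22.8,0],"rot":[0,0,-19.9],"hand":1},{"translation":[-17.6,-26,0],"rot":[0,0,-19.9],"hand":1}])

```text
t: 21.22
eef_pos: [0.5302, 0.023, 0.1586]
ee_rot: [3.141, 0.001, 0.022]
force: [0.5, 0.2, -0.9]
width: 0.0095
gripper_force: 50.0
```

move_arm(rows=[{"translation":[0,0,0],"rot":[0,0,0],"hand":1},{"translation":[0,0,0],"rot":[0,0,0],"hand":1}])

```text
t: 21.38
eef_pos: [0.5308, 0.0234, 0.1589]
ee_rot: [3.141, 0.0, 0.024]
force: [1.4, 1.0, -0.6]
width: 0.0099
gripper_force: 50.0
```

```bash
python3 -c "
from h import *
s=arm.get_state(); print(s['t'],s['eef_pos'],s['ee_rot'],s['force'],s['width'])
go([.4787,.2215,.16],.020)"
```

```text
21.3833 [0.53077074 0.02343794 0.15894853] [3.14137634e+00 8.14323295e-05 2.42096255e-02] [ 1.44882922  0.96442834 -0.60686113] 0.009937537804180213
move cm [ -4.73 -19.93  -0.11] rotdeg [0.01 0.   0.24]
```

move_arm(rows=[{"translation":[-0.9,-4,0],"rot":[0,0,0.2],"hand":1},{"translation":[-1.8,-8,0],"rot":[0,0,0.2],"hand":1},{"translation":[-2.7,-12,0],"rot":[0,0,0.2],"hand":1},{"translation":[-3.6,-16,0],"rot":[0,0,0.2],"hand":1},{"translation":[-4.7,-19.9,0],"rot":[0,0,0.2],"hand":1},{"translation":[-4.7,-19.9,0],"rot":[0,0,0.2],"hand":1},{"translation":[-4.7,-19.9,0],"rot":[0,0,0.2],"hand":1},{"translation":[-4.7,-19.9,0],"rot":[0,0,0.2],"hand":1}])

```text
t: 22.05
eef_pos: [0.4806, 0.2187, 0.1588]
ee_rot: [3.14, 0.0, 0.017]
force: [1.0, -0.9, -0.6]
width: 0.0098
gripper_force: 50.0
```

Run:
```python
from m import *
s=arm.get_state(); print(s['t'],s['eef_pos'],s['ee_rot'],s['q'])
c,im,d=grab('wrist'); P=cloud(c,d); np.savez('w9',im=im,d=d,T=c[2],e=s['eef_pos'],r=s['ee_rot'])
A=top(P,(.477,.222),.035,.037,.05); print('lock',len(A),circ(A))
# brass plug by colour
def brass(c,im):
    h=cv2.cvtColor(im,cv2.COLOR_RGB2HSV); u,v=proj(c,[.4775,.2215,.041])[0].astype(int)
    m=np.zeros(h.shape[:2],np.uint8); cv2.circle(m,(int(u),int(v)),24,255,-1)
    b=((h[...,1]>110)&(h[...,0]<35)&(m>0)); y,x=np.nonzero(b); k=cv2.convexHull(np.c_[x,y].astype(np.float32))[:,0]; return circ(onplane(c,k,.041)),len(x)
print(brass(c,im)); f=np.load('w7.npz'); c7=(c[0],c[1],f['T']); print(brass(c7,f['im']))
k=4; e=np.array(s['eef_pos']); u,v=proj(c,[.4775,.2215,.06])[0].astype(int); u0,v0=u-85,v-50
big=cv2.resize(im[v0:v0+145,u0:u0+170],None,fx=k,fy=k,interpolation=cv2.INTER_CUBIC)
R0=rot(s['ee_rot'])
def draw(W,col):
    p=proj(c,W); p=((p-[u0,v0]+.5)*k).astype(np.int32).reshape(-1,1,2); cv2.polylines(big,[p],True,col,1)
def rect(x,z,w,h): return R0.apply(np.array([[x-w,-h,z],[x+w,-h,z],[x+w,h,z],[x-w,h,z]]))+e
draw(rect(-.0012,.0216+.028,.005,.00225),(255,0,0)); draw(rect(-.0012,.0216,.008,.00225),(255,160,0)); draw(rect(-.0012,.0216-.009,.014,.005),(255,0,255))
t=np.linspace(0,6.28,60); draw(np.c_[.4775+.024*np.cos(t),.2215+.024*np.sin(t),0*t+.042],(0,255,0))
a=.02; ex=np.array([np.cos(a),np.sin(a),0]); ey=np.array([-np.sin(a),np.cos(a),0]); L=np.array([.4775,.2215,.041])
draw(np.array([L+sx*.0095*ex+sy*.00325*ey for sx,sy in [(-1,-1),(1,-1),(1,1),(-1,1)]]),(0,255,255))
save('w9',big)
```

```text
22.05 [0.48062384 0.21866411 0.1587565 ] [3.14030557e+00 3.12026981e-04 1.67287980e-02] [ 7.99224127e-01  1.89262985e-01 -4.24456587e-01  8.46715013e-04
 -9.58205660e-01  7.87813956e-01]
lock 2539 (array([0.47863569, 0.22163718]), array([0.04699839, 0.04736579]))
((array([0.47830132, 0.22188042]), array([0.02334798, 0.02345477])), 527)
((array([0.47769146, 0.22198271]), array([0.02336638, 0.02358042])), 525)
```

View pics/w9.png

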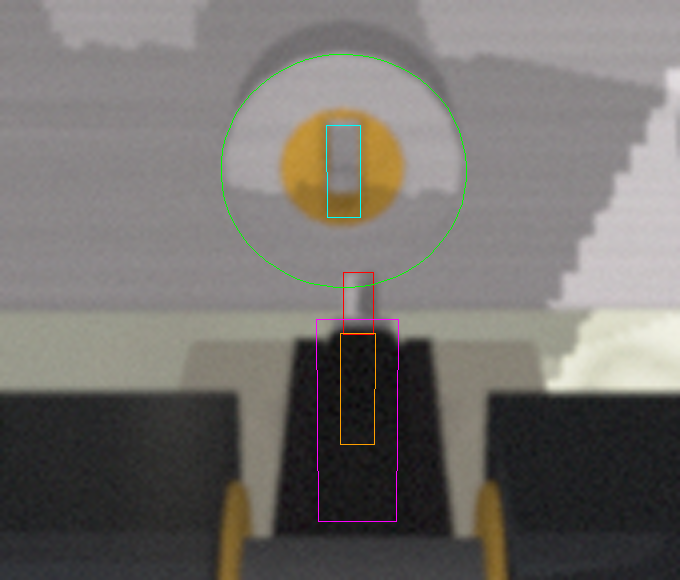

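The crop shows the lock with brass plug at (342,168) and the blade tip at (358,300), where the model predicts. The two opposite views average to a lock position of (0.4779, 0.2218). Approach.

```bash
python3 -c "
from h import *
s=arm.get_state(); print(s['eef_pos'],s['ee_rot'])
go([.4791,.2218,.096],.020)"
```

```text
[0.4807945  0.2181772  0.15889338] [3.14039440e+00 1.54082766e-04 1.57131752e-02]
move cm [-0.16 -0.37  6.29] rotdeg [ 0.07  0.01 -0.25]
```

move_arm(rows=[{"translation":[-0.16,-0.37,3],"rot":[0.1,0,-0.25],"hand":1},{"translation":[-0.16,-0.37,5.5],"rot":[0.1,0,-0.25],"hand":1},{"translation":[-0.16,-0.37,6.3],"rot":[0.1,0,-0.25],"hand":1},{"translation":[-0.16,-0.37,6.3],"rot":[0.1,0,-0.25],"hand":1},{"translation":[-0.16,-0.37,6.3],"rot":[0.1,0,-0.25],"hand":1},{"translation":[-0.16,-0.37,6.3],"rot":[0.1,0,-0.25],"hand":1},{"translation":[-0.16,-0.37,6.3],"rot":[0.1,0,-0.25],"hand":1}])

```text
t: 22.68
eef_pos: [0.4801, 0.2235, 0.098]
ee_rot: [-3.139, -0.003, 0.021]
force: [0.0, 0.2, -1.0]
width: 0.0097
gripper_force: 50.0
```

```bash
python3 -c "
from h import *
s=arm.get_state(); print(s['eef_pos'],s['ee_rot'],s['force'])
go([.4791,.2218,.096],.020)"
```

```text
[0.48007243 0.22353078 0.09796635] [-3.13863191e+00 -2.83142172e-03  2.10545724e-02] [ 0.0499234   0.23288852 -1.01725737]
move cm [-0.1   0.17  0.2 ] rotdeg [-0.17 -0.16  0.06]
```

move_arm(rows=[{"translation":[-0.03,0.07,0.1],"rot":[0,0,0],"hand":1},{"translation":[-0.03,0.07,0.1],"rot":[0,0,0],"hand":1},{"translation":[-0.03,0.07,0.1],"rot":[0,0,0],"hand":1},{"translation":[-0.03,0.07,0.1],"rot":[0,0,0],"hand":1}])

```text
t: 23.02
eef_pos: [0.4789, 0.2227, 0.0958]
ee_rot: [-3.14, -0.001, 0.022]
force: [-0.3, -0.6, -1.4]
width: 0.0097
gripper_force: 50.0
```

```bash
python3 -c "
from h import *
s=arm.get_state(); print(s['eef_pos'],s['ee_rot'],s['force'],s['qd'])
go([.4791,.2218,.086],.020)"
```

```text
[0.47889803 0.22266806 0.09584327] [-3.13974731e+00 -1.33965375e-03  2.16173844e-02] [-0.28275205 -0.593537   -1.37451257] [-0.00070841  0.00437086 -0.00291875  0.00053288 -0.00101637 -0.00090211]
move cm [0.02 0.09 0.98] rotdeg [-0.11 -0.08  0.09]
```

move_arm(rows=[{"translation":[0.02,0.08,0.3],"rot":[-0.1,0,0],"hand":1},{"translation":[0.02,0.08,0.6],"rot":[-0.1,0,0],"hand":1},{"translation":[0.02,0.08,0.8],"rot":[-0.1,0,0],"hand":1},{"translation":[0.02,0.08,1.0],"rot":[-0.1,0,0],"hand":1},{"translation":[0.02,0.08,1.0],"rot":[-0.1,0,0],"hand":1}])

```text
t: 23.43
eef_pos: [0.4788, 0.2215, 0.0849]
ee_rot: [3.141, -0.0, 0.021]
force: [-0.0, -0.2, -1.9]
width: 0.0097
gripper_force: 50.0
```

move_arm(rows=[{"translation":[0,0,0.2],"rot":[0,0,2],"hand":1},{"translation":[0,0,0.4],"rot":[0,0,-2],"hand":1},{"translation":[0,0,0.6],"rot":[0,0,2],"hand":1},{"translation":[0,0,0.7],"rot":[0,0,-2],"hand":1},{"translation":[0,0,0.8],"rot":[0,0,2],"hand":1},{"translation":[0,0,0.9],"rot":[0,0,-2],"hand":1},{"translation":[0,0,1.0],"rot":[0,0,0],"hand":1}])

```text
t: 24.02
eef_pos: [0.4786, 0.2216, 0.0756]
ee_rot: [3.141, -0.0, 0.025]
force: [-4.0, 0.7, 5.8]
width: 0.0096
gripper_force: 50.0
```

move_arm(rows=[{"translation":[0,0,0.2],"rot":[0,0,2.5],"hand":1},{"translation":[0,0,0.4],"rot":[0,0,-2.5],"hand":1},{"translation":[0,0,0.6],"rot":[0,0,2.5],"hand":1},{"translation":[0,0,0.7],"rot":[0,0,-2.5],"hand":1},{"translation":[0,0,0.8],"rot":[0,0,2.5],"hand":1},{"translation":[0,0,0.9],"rot":[0,0,-2.5],"hand":1},{"translation":[0,0,1.0],"rot":[0,0,2.5],"hand":1},{"translation":[0,0,1.0],"rot":[0,0,0],"hand":1}])

```text
t: 24.68
eef_pos: [0.4801, 0.2226, 0.0665]
ee_rot: [-3.14, -0.003, 0.017]
force: [0.0, -0.2, 2.6]
width: 0.0094
gripper_force: 50.0
```

move_arm(rows=[{"translation":[0,0,0.2],"rot":[0,0,1.5],"hand":1},{"translation":[0,0,0.3],"rot":[0,0,-1.5],"hand":1},{"translation":[0,0,0.4],"rot":[0,0,1.5],"hand":1},{"translation":[0,0,0.5],"rot":[0,0,-1.5],"hand":1},{"translation":[0,0,0.5],"rot":[0,0,0],"hand":1},{"translation":[0,0,0.5],"rot":[0,0,0],"hand":1}])

```text
t: 25.18
eef_pos: [0.4804, 0.2229, 0.0628]
ee_rot: [-3.14, -0.004, 0.022]
force: [-5.3, -0.4, 17.7]
width: 0.0095
gripper_force: 50.0
```

move_arm(rows=[{"translation":[0,0,0.1],"rot":[0,0,1.5],"hand":1},{"translation":[0,0,0.1],"rot":[0,0,-1.5],"hand":1},{"translation":[0,0,0.1],"rot":[0,0,0],"hand":1}])

```text
t: 25.43
eef_pos: [0.4805, 0.223, 0.0625]
ee_rot: [-3.14, -0.005, 0.026]
force: [-7.8, -1.5, 25.9]
width: 0.0098
gripper_force: 50.0
```

Run:
```python
from m import *
s=arm.get_state(); print(s['moment'])
f=np.load('w9.npz'); c=cam('wrist'); c9=(c[0],c[1],f['T'])
c1,im,d=grab('wrist')
for cc,dd,e,r in [(c9,f['d'],f['e'],f['r']),(c1,d,s['eef_pos'],s['ee_rot'])]:
    q=rot(r).inv().apply(cloud(cc,dd)-np.array(e)); q=q[(abs(q[:,1])<.004)&(q[:,0]>.002)&(q[:,0]<.02)&(abs(q[:,2])<.03)]
    print(len(q),np.percentile(q[:,2],[1,10,50,90]).round(4) if len(q) else 0,q[:,0].min() if len(q) else 0)
    t=q[q[:,2]<np.percentile(q[:,2],5)+.003]; print(np.median(t,0))
```

```text
[-0.33782148  2.81280346  0.08276473]
948 [-0.0164 -0.0158 -0.0129  0.0082] 0.002013748761074223
[ 0.00786842  0.00016211 -0.01525604]
1249 [-0.0167 -0.0158 -0.0058  0.0219] 0.0020008251361686084
[ 0.00767947  0.00016222 -0.01538626]
```

move_arm(rows=[{"translation":[-0.07,0.05,-0.05],"rot":[0,0,0],"hand":1},{"translation":[-0.13,0.08,-0.05],"rot":[0,0,0],"hand":1},{"translation":[-0.13,0.08,-0.05],"rot":[0,0,0],"hand":1}])

```text
t: 25.73
eef_pos: [0.4802, 0.2229, 0.0627]
ee_rot: [-3.138, -0.006, 0.023]
force: [-1.6, 0.3, 16.7]
width: 0.0096
gripper_force: 50.0
```

The key is home and hasn't slipped in the grip: its bow top is at the same place in the tool as before. Now turn clockwise.

move_arm(rows=[{"translation":[0,0.02,0],"rot":[0,0,7],"hand":1},{"translation":[0,0.03,0],"rot":[0,0,14],"hand":1},{"translation":[-0.01,0.04,0],"rot":[0,0,21],"hand":1},{"translation":[-0.02,0.06,0],"rot":[0,0,28],"hand":1},{"translation":[-0.02,0.07,0],"rot":[0,0,35],"hand":1},{"translation":[-0.03,0.08,0],"rot":[0,0,42],"hand":1},{"translation":[-0.04,0.09,0],"rot":[0,0,49],"hand":1}])

```text
t: 26.32
eef_pos: [0.4798, 0.2214, 0.0627]
ee_rot: [-3.136, -0.002, -0.838]
force: [-0.0, -1.7, 18.1]
width: 0.0098
gripper_force: 50.0
```

```bash
python3 -c "
from h import *
s=arm.get_state(); print(s['t'],s['eef_pos'],s['ee_rot'],s['force'],s['moment'],s['width'])"
```

```text
26.3167 [0.47977976 0.22137829 0.0626843 ] [-3.13589991e+00 -2.20330490e-03 -8.37891776e-01] [-0.03815938 -1.73792681 18.11759672] [-0.94484567  0.21360987  0.0422398 ] 0.009783109269100755
```

move_arm(rows=[{"translation":[0,0.02,0],"rot":[0,0,7],"hand":1},{"translation":[0,0.03,0],"rot":[0,0,14],"hand":1},{"translation":[-0.01,0.05,0],"rot":[0,0,21],"hand":1},{"translation":[-0.02,0.06,0],"rot":[0,0,28],"hand":1},{"translation":[-0.03,0.07,0],"rot":[0,0,35],"hand":1},{"translation":[-0.03,0.08,0],"rot":[0,0,41],"hand":1},{"translation":[-0.03,0.08,0],"rot":[0,0,41],"hand":1},{"translation":[-0.03,0.08,0],"rot":[0,0,41],"hand":1}])

```text
t: 26.98
eef_pos: [0.4784, 0.2208, 0.0627]
ee_rot: [-3.137, 0.002, -1.548]
force: [-3.8, -2.5, 21.3]
width: 0.0097
gripper_force: 50.0
```

```bash
python3 -c "
from h import *
s=arm.get_state(); print(s['t'],s['eef_pos'],s['ee_rot'],s['force'],s['moment'],s['width'])"
```

```text
26.9833 [0.47837976 0.22076019 0.06266713] [-3.13686957e+00  1.54116069e-03 -1.54836886e+00] [-3.82032589 -2.49050915 21.25430388] [-0.69308803  1.46091631  0.10343232] 0.009684336604919158
```

move_arm(rows=[{"translation":[0,0,0],"rot":[0,0,2],"hand":1},{"translation":[0,0,0],"rot":[0,0,4],"hand":1},{"translation":[0,0,0],"rot":[0,0,4],"hand":1},{"translation":[0,0,0],"rot":[0,0,4],"hand":1}])

```text
t: 27.32
eef_pos: [0.4782, 0.2208, 0.0627]
ee_rot: [-3.137, 0.002, -1.617]
force: [-5.2, -1.8, 21.7]
width: 0.0099
gripper_force: 50.0
```

```bash
python3 -c "
from h import *
s=arm.get_state(); print(s['t'],s['eef_pos'],s['ee_rot'],s['force'],s['moment'],s['width'])"
```

```text
27.3167 [0.47815021 0.22075106 0.06266537] [-3.13731300e+00  1.71087336e-03 -1.61749929e+00] [-5.23975727 -1.83676938 21.66647298] [-0.54012087  1.9473366   0.20122038] 0.009851892002915558
```

move_arm(rows=[{"translation":[0,0,0],"rot":[0,0,3],"hand":1},{"translation":[0,0,0],"rot":[0,0,3],"hand":1},{"translation":[0,0,0],"rot":[0,0,3],"hand":1}])

```text
t: 27.57
eef_pos: [0.4781, 0.2208, 0.0627]
ee_rot: [-3.137, 0.002, -1.669]
force: [-5.6, -1.0, 21.7]
width: 0.0095
gripper_force: 50.1
```

Run:
```python
from m import *
s=arm.get_state(); print(s['t'],s['eef_pos'],s['ee_rot'],s['force'],s['moment'],s['width'])
c=cam('scene'); im,d=arm.grab_frame('scene'); P=cloud(c,d)
for ct in [(.4836,-.083),(.482,-.013),(.481,.057),(.4795,.1265)]:
    A=top(P,ct,.02,.03,.06); print(len(A),np.percentile(A[:,2],[50,90,95]).round(4) if len(A) else 0)
save('end',cv2.resize(im[140:350,110:410],None,fx=2.6,fy=2.6))
```

```text
27.5667 [0.47808721 0.22078356 0.06268179] [-3.13742224e+00  1.82881018e-03 -1.66929224e+00] [-5.60106313 -1.01531295 21.6857681 ] [-0.44958336  2.17810104  0.54082705] 0.009456663200002782
139 [0.0437 0.0456 0.0462]
123 [0.0438 0.0458 0.0461]
118 [0.0435 0.0463 0.0465]
108 [0.0436 0.0455 0.0463]
```

View pics/end.png

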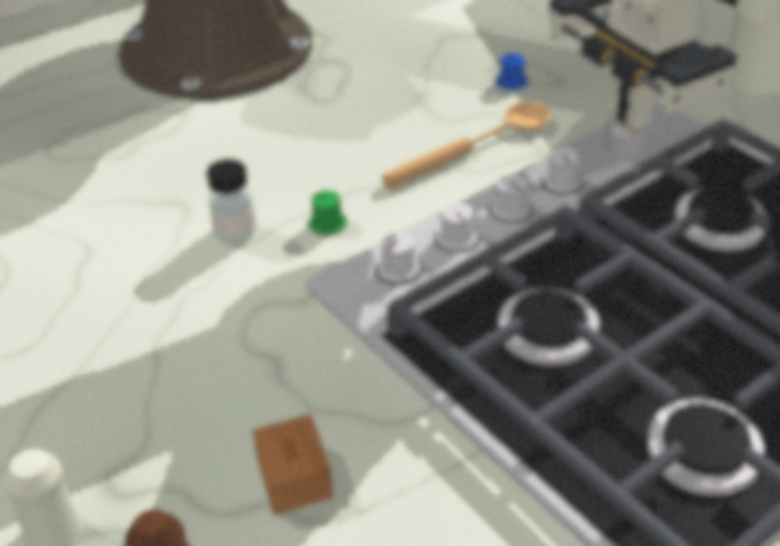

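The end view shows all four knobs level on the strip, from (398,258) to (562,170), and the stand empty at (292,462). The gripper holds the key in the lock at top right. The turning moment rose sharply to 0.54 N m, so the key is hard on the stop. Handing in.

```bash
python3 -c "
from station import arm
print(arm.job_done())"
```

```text
the job is handed in; nothing more can be done
None
```

I handed the job in at about 28 s: both spare knobs are fully down on spindles 0 and 3, and the key is home in the lock, turned clockwise to the stop and still gripped and held there.

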